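Load the bob carrier, release the two catches and hold the dock gate open

TASK

Stand the two loose brass bobs in the two empty wells of the black carrier, one upright in each well, and let go of them. Then squeeze fully shut the catch farther from the gate, then the catch beside the gate, and swing the brass gate by its post past its detent until it is wide open, at least square to its closed position. Finish while still holding it wide open against its spring so the carrier can be drawn out, and leave the other things on the bench alone.

Things in the scene. Friction and masses are not known exactly. Their poses are not given: they have to be found in the camera images.
- dock: Mahogany dock fixed to the bench. Origin at bench level under the middle of the carrier bay; x points away from the robot at yaw 0, z up. Base 10 mm thick, x -145 to +50, y -115 to +100 mm; a fence 30 mm high (from the bench) bounds the bay on x+, x- and y+; the gate closes the y- end. The catches stand on the x- side of the bay, a 44 mm high plunger block at x +84, y -96 mm
- carrier: Loose black bakelite carrier, 62 x 170 x 24 mm, 0.6 kg, lying in the dock's bay, long way along its y; origin at the centre of its underside, which lies 10 mm above the bench. Three round steel-rimmed wells 33 mm wide and 16 mm deep in a row, mouths 34 mm above the bench, well floors 18 mm
- carrier_hole0 (a point): Centre of the mouth of the well nearest the gate (55 mm from the middle well), empty at the start, 34 mm above the bench
- carrier_hole1 (a point): Centre of the mouth of the middle well, empty at the start, 34 mm above the bench
- carrier_hole2 (a point): Centre of the mouth of the well farthest from the gate, which already holds a bob (bob_home), 34 mm above the bench
- bob_home: Brass bob already standing in the well farthest from the gate: upright cylinder 22 mm in diameter, 50 mm tall, 0.1 to 0.18 kg. Origin at the centre of its underside, z up
- bob_a: Loose brass bob standing upright on the bench: cylinder 22 mm in diameter, 50 mm tall, 0.1 to 0.18 kg. Origin at the centre of its underside, z along its axis. In a well its top 34 mm stand above the carrier
- bob_b: Second loose brass bob, the same as bob_a
- catch_first (a joint): Catch farther from the gate, to be squeezed first: 0 = out (start), 0.014 m = fully squeezed shut. It takes about 4 N and stays where it is left. Until it is squeezed it blocks the other catch
- first_squeeze (a point): Catch of two steel ears, 20 mm wide, 10 mm thick, tops 62 mm above the bench. Farther from the gate. Point fixed to the dock (turned like it), at the ears' top height, midway between the ears once squeezed shut along dock y: 36 mm over their outer faces then, 50 mm when out. The fixed ear's outer face is 18 mm to dock y+ of it; the sliding ear's starts 32 mm and ends 18 mm to y-
- catch_second (a joint): Catch beside the gate, to be squeezed second: 0 = out (start, bolting the gate), 0.014 m = fully squeezed shut (gate free). It takes about 4 N and stays where it is left
- second_squeeze (a point): Catch of two steel ears, 20 mm wide, 10 mm thick, tops 62 mm above the bench. Beside the gate. Point fixed to the dock (turned like it), at the ears' top height, midway between the ears once squeezed shut along dock x: 36 mm over their outer faces then, 50 mm when out. The fixed ear's outer face is 18 mm to dock x- of it; the sliding ear's starts 32 mm and ends 18 mm to x+
- gate (a joint): Gate angle, rad: 0 = closed, 1.57 = square to closed, 1.75 = stop. Turns about a vertical hinge, counter-clockwise seen from above, the free end swinging out to dock y-. A spring pulls it shut (1 to 2 N at the post); a detent at 0.5 to 1.3 rad adds up to about 4 N at the post. Let go when wide it swings back to about 1.3
- gate_hinge (a point): Point on the gate's vertical hinge axis, 30 mm above the bench, fixed to the dock at dock x +46, y -96 mm
- gate_post (a point): Centre of the top, 80 mm above the bench, of the gate's upright round brass post, 12 mm in diameter, 50 mm tall, 85 mm from the hinge axis. It stands on the 30 mm high brass gate plate, which is 6 mm thick and 110 mm long from the hinge; when closed the plate runs from the hinge to dock x-. Turns with the gate
- spring_housing: Bystander: blued drum 38 mm in diameter, 22 mm tall, origin at the centre of its underside
- escape_wheel: Bystander: toothed steel wheel 60 mm across, 6 mm thick, lying flat, origin at the centre of its underside
- case_lid: Bystander: mahogany lid 130 x 90 x 18 mm (a 12 mm panel with a raised middle and a small brass stud to 26 mm) lying flat, origin at the centre of its underside

How it is judged (in metres and radians):
On the way, in this order (a step that is already met when the one before it is completed fails the run):
1. every well holds one bob, upright on the well floor and let go, gate still shut (((horizontal distance between bob_home and carrier_hole0 below 0.009 m and z of bob_home in the frame of carrier below 0.011 m and angle between bob_home's own z axis and vertical below 0.15 rad) or (horizontal distance between bob_a and carrier_hole0 below 0.009 m and z of bob_a in the frame of carrier below 0.011 m and angle between bob_a's own z axis and vertical below 0.15 rad) or (horizontal distance between bob_b and carrier_hole0 below 0.009 m and z of bob_b in the frame of carrier below 0.011 m and angle between bob_b's own z axis and vertical below 0.15 rad)) and ((horizontal distance between bob_home and carrier_hole1 below 0.009 m and z of bob_home in the frame of carrier below 0.011 m and angle between bob_home's own z axis and vertical below 0.15 rad) or (horizontal distance between bob_a and carrier_hole1 below 0.009 m and z of bob_a in the frame of carrier below 0.011 m and angle between bob_a's own z axis and vertical below 0.15 rad) or (horizontal distance between bob_b and carrier_hole1 below 0.009 m and z of bob_b in the frame of carrier below 0.011 m and angle between bob_b's own z axis and vertical below 0.15 rad)) and ((horizontal distance between bob_home and carrier_hole2 below 0.009 m and z of bob_home in the frame of carrier below 0.011 m and angle between bob_home's own z axis and vertical below 0.15 rad) or (horizontal distance between bob_a and carrier_hole2 below 0.009 m and z of bob_a in the frame of carrier below 0.011 m and angle between bob_a's own z axis and vertical below 0.15 rad) or (horizontal distance between bob_b and carrier_hole2 below 0.009 m and z of bob_b in the frame of carrier below 0.011 m and angle between bob_b's own z axis and vertical below 0.15 rad)) and contact force between the fingers and bob_home below 0.1 N and contact force between the fingers and bob_a below 0.1 N and contact force between the fingers and bob_b below 0.1 N and value of joint gate below 0.1 rad), for 0.2 s.
2. the catch farther from the gate is squeezed shut while the other is still out (value of joint catch_first above 0.011 m and value of joint catch_second below 0.005 m), for 0.1 s.
3. the catch beside the gate is squeezed shut, gate still shut (value of joint catch_second above 0.011 m and value of joint gate below 0.3 rad), for 0.1 s.
4. the gate is past its detent (value of joint gate above 1.2 rad), for 0.1 s.
At the end, for the whole second after the job is handed in: The gate stands at more than 1.4 rad (80 degrees) and is held there by the gripper's fingers (more than 0.4 N on the gate), not moving; each of the three wells holds one bob, within 9 mm of the well's centre, less than 3 mm off the well floor, tilted under 0.15 rad, not touched by the fingers (((horizontal distance between bob_home and carrier_hole0 below 0.009 m and z of bob_home in the frame of carrier below 0.011 m and angle between bob_home's own z axis and vertical below 0.15 rad) or (horizontal distance between bob_a and carrier_hole0 below 0.009 m and z of bob_a in the frame of carrier below 0.011 m and angle between bob_a's own z axis and vertical below 0.15 rad) or (horizontal distance between bob_b and carrier_hole0 below 0.009 m and z of bob_b in the frame of carrier below 0.011 m and angle between bob_b's own z axis and vertical below 0.15 rad)) and ((horizontal distance between bob_home and carrier_hole1 below 0.009 m and z of bob_home in the frame of carrier below 0.011 m and angle between bob_home's own z axis and vertical below 0.15 rad) or (horizontal distance between bob_a and carrier_hole1 below 0.009 m and z of bob_a in the frame of carrier below 0.011 m and angle between bob_a's own z axis and vertical below 0.15 rad) or (horizontal distance between bob_b and carrier_hole1 below 0.009 m and z of bob_b in the frame of carrier below 0.011 m and angle between bob_b's own z axis and vertical below 0.15 rad)) and ((horizontal distance between bob_home and carrier_hole2 below 0.009 m and z of bob_home in the frame of carrier below 0.011 m and angle between bob_home's own z axis and vertical below 0.15 rad) or (horizontal distance between bob_a and carrier_hole2 below 0.009 m and z of bob_a in the frame of carrier below 0.011 m and angle between bob_a's own z axis and vertical below 0.15 rad) or (horizontal distance between bob_b and carrier_hole2 below 0.009 m and z of bob_b in the frame of carrier below 0.011 m and angle between bob_b's own z axis and vertical below 0.15 rad)) and contact force between the fingers and bob_home below 0.1 N and contact force between the fingers and bob_a below 0.1 N and contact force between the fingers and bob_b below 0.1 N and value of joint gate above 1.4 rad and velocity of joint gate between -0.1 and 0.1 rad/s and contact force between the fingers and gate above 0.4 N); the arm keeps its last pose, push and grip.
It fails at once if a bystander (drum, wheel or lid) is moved more than 20 mm (distance of any of spring_housing, escape_wheel, case_lid from where it was at the start of the episode above 0.02 m).
It fails at once if the catch beside the gate is squeezed before the one farther from it (value of joint catch_second above 0.008 m and value of joint catch_first below 0.004 m).
It also fails if it takes over 72 s, if anything falls off the work surface, if the arm or the gripper's body presses on something with over 40 N, if the wrist force passes 120 N, or if a joint passes its speed limit or range.

ROBOT

A 6-joint arm with a two-finger parallel gripper is mounted at the origin on the work surface. World frame = base frame: x ahead of the robot, y to its left, z up, the work surface at z = 0. Lengths are in mm, angles in rad, forces in N, time in s.
With the tool pointing down it reaches from about 275 to 750 mm from the base axis. Payload 10.2 kg.
Tool frame: the origin (TCP) lies midway between the tips of the shut fingers; the grasp point (between the pads) lies grasp_offset behind it (grasp_offset is the distance from the TCP to the grasp point, in mm); x points along the fingers, z is the direction in which the jaws open and shut, and the axes are right-handed (so a half turn about x gives the same grasp; the last joint's range is limited). The gripper opens to 85 mm and grips with 20 to 120 N. Pads are 22 mm wide; open, the fingers measure 114 mm over their backs; the gripper's body (76 mm by 85 mm) begins 54 mm behind the grasp point. The pads swing forward as they close: fully open they stand 13 mm farther back than shut.
Start: joints at [-1.478, 0.313, 1.498, -0, 1.331, -0.223], TCP at [163.04, -499.048, 231.294] pointing down, gripper open.
Joint ranges: [-2.94, 2.94], [-0.97, 2.17], [0.19, 2.56], [-1.23, 4.37], [0.02, 3.11], [-2.88, 2.88]. Speed limits (rad/s): [2.39, 2.39, 3.01, 3.14, 3.14, 3.14].

INTERFACE

Orientations are given as a unit quaternion [w, x, y, z].
In Python, from rig import sense, capture, calibration, finish_job, grasp_offset gives the robot as it stands.
- The arm moves only by the shell command python3 -m jog 'ROWS' [FORCE]. ROWS is JSON, a list of rows, each an object with "linear": the shift along the tool's x, y, z scaled (see below), a list of three; "rotation": the turn, a rotation vector about the tool's x, y, z scaled (see below), a list of three; "grip": the finger opening in mm, from 0 to 85.4. A call has 1 to 20 rows; each row is the pose to reach, as a shift and turn from the pose measured when the call began, along the tool's axes at that moment; what a row does not reach only later rows make up. The controller multiplies each number of a shift by 0.3 m and each number of a turn by 0.5 rad. A row lasts 1/12 s, in which the tool goes at most 41.7 mm and 7.16 degrees, less where a joint would pass 70% of its speed; a pose out of reach is approached as far as the arm can. A call with a number of a shift or a turn outside -1 to 1 is refused whole. A call with a gripper value outside its range is refused whole. The fingers move at their own pace and stop on an object; FORCE is the grip in N (left out, the last holds). Time passes only in rows, so rows that repeat a pose let the fingers close. It gives the time, the measured TCP pose, the force and the opening at its end, in the units of the state.
- sense(): the state, without advancing time (a new reading comes with each control period).
- capture(name): name is "scene" or "top" or "wrist"; returns (picture, depth): 384x512x3 uint8, red, green, blue; 384x512 float32, mm along the optical axis (not along the pixel's ray), 0 where there is no reading.
- calibration(name): a dict with "intrinsics" (3x3 intrinsics, pixels), "world_from_camera" (4x4, takes a point from camera to world coordinates). Camera axes: x right, y up, looking along -z (the intrinsics and any distortion apply to the point x, -y, -z); pixel columns grow to the right and rows downward; lengths in mm; the calibration is good to about 2 mm. A picture is of the moment at which its call begins: read the wrist's pose just before it. calibration takes no time and is no camera call; for the wrist camera it gives the pose at the moment of the call.
- finish_job(): hands the job in, once; it reports no verdict.
The state is a dict: "time_s": time; "joints": joint angles; "dq": joint speeds; "tau": joint torques, N m; "eef_pos": TCP position; "ee_rot": TCP orientation; "force": force on the tool from outside, world axes, zero at the start; "wrist_torque": the same for the moment, N m; "grip_width": opening from 0.0 (shut) to 1.0 (fully open).
Only numpy, scipy, OpenCV 4.12 (cv2) and the standard library are available. Lean on these libraries where they do the work, as an engineer would, in place of code of your own. Each camera call takes 0.05 s, during which the arm holds its last target.

## Working session

There is one attempt and no reset: what is moved stays moved. The work goes in short steps, Python scripts to look and compute and a shell command to move; the robot and the scene stay as the last step left them, time stands still between calls to the robot, and variables do not carry over. Pictures are saved under pics/ and viewed, and the job is handed in when it is done.

```bash
ls; mkdir -p pics
python3 - <<'E'
from rig import *
import cv2,numpy as np
print(sense(), grasp_offset)
for n in ("scene","top","wrist"):
    c=calibration(n); print(n,c)
    p,d=capture(n); np.save(f"{n}_d.npy",d); cv2.imwrite(f"pics/{n}0.png",p[:,:,::-1])
E
```

```text
pics
{'time_s': 0.0, 'joints': array([-1.47842276e+00,  3.13422703e-01,  1.49847590e+00,  7.74661949e-06,
        1.33098586e+00, -2.23379867e-01]), 'dq': array([ 0.00065254,  0.0004857 , -0.00055131, -0.00037828,  0.0002125 ,
        0.00013751]), 'tau': array([ 3.50854079e-04, -4.12268722e+01, -2.59741831e+01, -1.82292983e-04,
        4.22052137e-03, -4.71152589e-05]), 'eef_pos': array([ 163.00464902, -498.77112108,  230.73442912]), 'ee_rot': array([ 0.57209289,  0.41551642,  0.57269113, -0.41482611]), 'force': array([-0.14864274, -0.68878857,  0.74861499]), 'wrist_torque': array([ 0.01289373, -0.04494882,  0.01866781]), 'grip_width': 0.9989954100965244} 18.700000000000003
scene {'intrinsics': array([[382.63016894,   0.        , 250.3594479 ],
       [  0.        , 382.63016894, 196.3314422 ],
       [  0.        ,   0.        ,   1.        ]]), 'world_from_camera': array([[ 3.43067291e-01, -7.97544800e-01,  4.96212783e-01,
         1.00162383e+03],
       [ 9.39310749e-01,  2.91071979e-01, -1.81583092e-01,
        -1.56440812e+02],
       [ 3.87014293e-04,  5.28393220e-01,  8.4899
[... 498 characters left out ...]
.62425198e-03,  8.80906557e-02,  9.96109005e-01,
         1.38784484e+03],
       [ 0.00000000e+00,  0.00000000e+00,  0.00000000e+00,
         1.00000000e+00]])}
wrist {'intrinsics': array([[333.69107857,   0.        , 253.18186035],
       [  0.        , 333.69107857, 193.19597899],
       [  0.        ,   0.        ,   1.        ]]), 'world_from_camera': array([[ 3.10534921e-01,  9.02296714e-01,  2.99046321e-01,
         2.39902290e+02],
       [-9.50560072e-01,  2.95395787e-01,  9.57960279e-02,
        -4.73899557e+02],
       [-1.90058198e-03, -3.14009504e-01,  9.49417937e-01,
         3.72627266e+02],
       [ 0.00000000e+00,  0.00000000e+00,  0.00000000e+00,
         1.00000000e+00]])}
```

View pics/scene0.png

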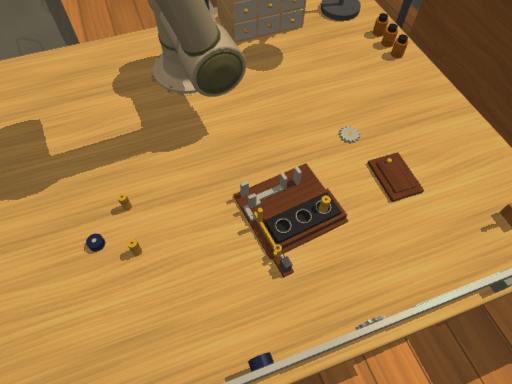

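View pics/top0.png

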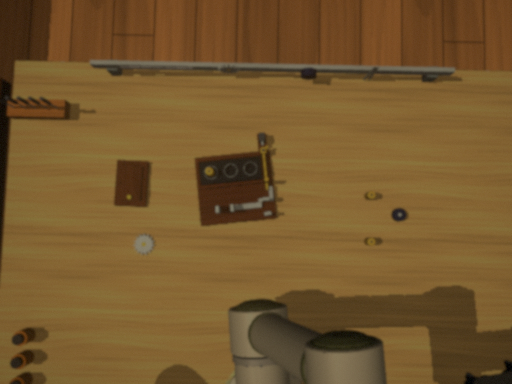

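View pics/wrist0.png

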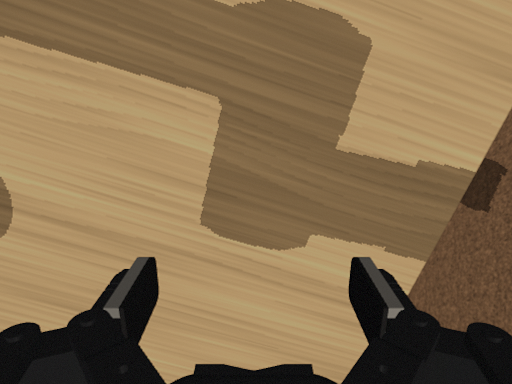

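The scene view shows the dock around (290,210), with loose bobs at (124,202) and (134,247), the drum at (95,242), the wheel at (349,134) and the lid at (395,176). I'll enlarge the crops.

```bash
cat > h.py <<'E'
import numpy as np,cv2
from rig import *
def topix(n,P,c=None):
    c=c or calibration(n);T=np.linalg.inv(c["world_from_camera"]);P=np.atleast_2d(P)
    q=P@T[:3,:3].T+T[:3,3]; q=q*[1,-1,-1]; u=q@c["intrinsics"].T; return u[:,:2]/u[:,2:]
def toplane(n,uv,z,c=None):
    c=c or calibration(n);uv=np.atleast_2d(uv);r=np.c_[uv,np.ones(len(uv))]@np.linalg.inv(c["intrinsics"]).T
    r=r*[1,-1,-1];T=c["world_from_camera"];d=r@T[:3,:3].T;o=T[:3,3]
    return o+d*((z-o[2])/d[:,2])[:,None]
def crop(src,out,x0,y0,w,h,f):
    im=cv2.imread(src)[y0:y0+h,x0:x0+w];im=cv2.resize(im,None,fx=f,fy=f,interpolation=cv2.INTER_CUBIC);cv2.imwrite(out,im)
E
python3 - <<'E'
from h import *
crop("pics/scene0.png","pics/s_dock.png",225,155,130,125,6)
crop("pics/top0.png","pics/t_dock.png",185,125,110,105,5)
a=cv2.imread("pics/scene0.png")[185:265,80:150];b=cv2.imread("pics/top0.png")[180:255,350:420]
cv2.imwrite("pics/bobs.png",np.hstack([cv2.resize(a,(390,450),interpolation=2),cv2.resize(b,(400,450),interpolation=2)]))
E
```

```text
(no output)
```

View pics/s_dock.png

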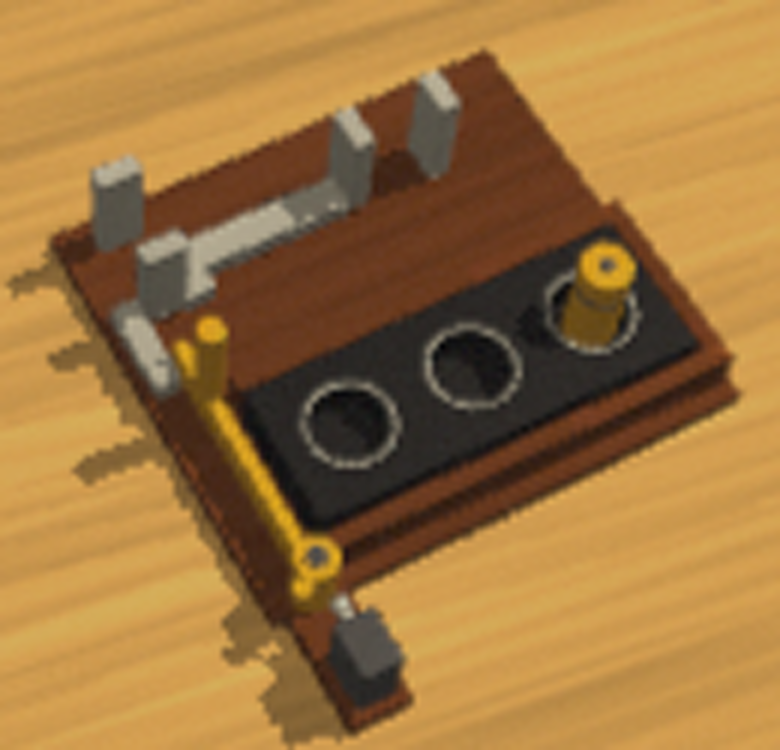

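View pics/t_dock.png

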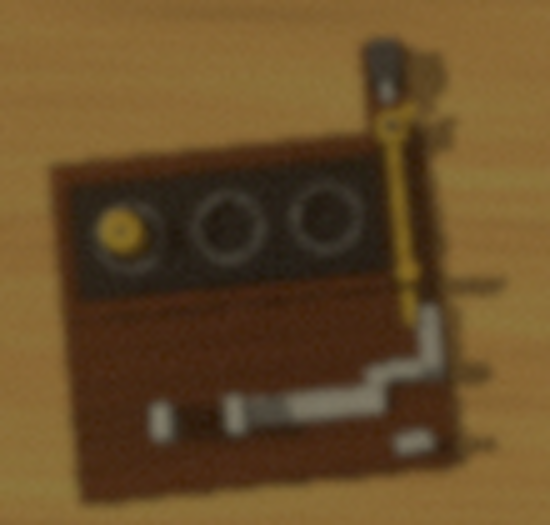

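View pics/bobs.png

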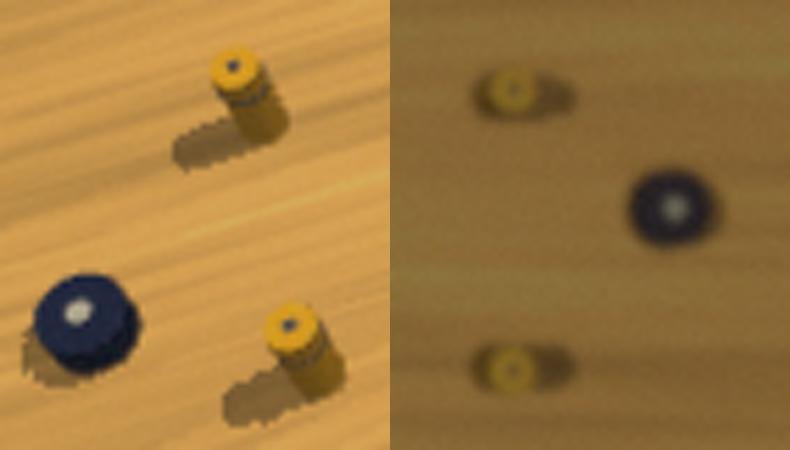

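Run:
```python
from h import *
from scipy.optimize import least_squares
S=lambda x,y:(225+(x+.5)/6-.5,155+(y+.5)/6-.5)
T=lambda x,y:(185+(x+.5)/5-.5,125+(y+.5)/5-.5)
f={"w0":(S(351,424),34),"w1":(S(472,366),34),"w2":(S(592,311),34),"post":(S(212,328),80),"cA":(S(52,240),10),"cB":(S(488,52),10),
"e2f":(S(118,165),62),"e2s":(S(162,240),62),"e1s":(S(352,118),62),"e1f":(S(437,82),62),"hinge?":(S(318,555),34)}
P={k:toplane("scene",[uv],z)[0] for k,(uv,z) in f.items()}
for k in P: print(k,P[k].round(1))
g={"w0":(T(327,217),34),"w1":(T(229,228),34),"w2":(T(128,238),34),"post":(T(408,270),80),"cA":(T(462,462),10),"cB":(T(83,500),10),
"e2f":(T(414,441),62),"e2s":(T(388,375),62),"e1s":(T(235,414),62),"e1f":(T(161,422),62)}
print("top")
for k,(uv,z) in g.items(): print(k,toplane("top",[uv],z)[0].round(1))
B=[(80+(x+.5)/5.571-.5,185+(y+.5)/5.625-.5) for x,y in((234,67),(291,325))]
print(toplane("scene",B,50).round(1))
B=[(350+(x+.5)/5.714-.5,180+(y+.5)/6-.5) for x,y in((123,90),(123,369))]
print(toplane("top",B,50).round(1))
```

```text
w0 [640.9  56.4  34. ]
w1 [633.6 110.8  34. ]
w2 [627.1 166.   34. ]
post [607.   10.8  80. ]
cA [507.2 -21.2  10. ]
cB [480.3 190.7  10. ]
e2f [514.3   6.3  62. ]
e2s [553.6  10.6  62. ]
e1s [525.2 102.9  62. ]
e1f [520.5 142.5  62. ]
hinge? [687.6  23.6  34. ]
top
w0 [641.3  56.1  34. ]
w1 [634.  110.5  34. ]
w2 [627.2 166.5  34. ]
post [607.6  10.7  80. ]
cA [507.3 -22.3  10. ]
cB [481.7 189.9  10. ]
e2f [516.6   5.5  62. ]
e2s [552.1  20.3  62. ]
e1s [529.2 102.7  62. ]
e1f [524.1 142.6  62. ]
[[ 445.6 -278.9   50. ]
 [ 572.9 -278.7   50. ]]
[[ 572.8 -277.8   50. ]
 [ 446.1 -277.9   50. ]]
```

```bash
cat >> h.py <<'E'
from scipy.spatial.transform import Rotation as Ro
def pose():
    s=sense();q=s["ee_rot"];return s,np.array(s["eef_pos"]),Ro.from_quat([q[1],q[2],q[3],q[0]])
def goal(p,yaw=7.2):
    s,P,R=pose();y=np.radians(yaw);z=np.array([np.cos(y),np.sin(y),0]);x=np.array([0,0,-1.]);M=np.c_[x,np.cross(z,x),z]
    print("t",round(s["time_s"],2),"at",P.round(1),"jawyaw",np.degrees(np.arctan2(*R.as_matrix()[1::-1,2])).round(2),"F",s["force"].round(1),"grip mm",round(85.4*s["grip_width"],1))
    print(" lin",(R.inv().apply(np.array(p)-P)/300).round(4)," rot",((R.inv()*Ro.from_matrix(M)).as_rotvec()/.5).round(4))
E
python3 - <<'E'
from h import *
# dock fit
ob=dict(w1=(633.8,110.6),cA=(507.2,-21.7),cB=(481,190.3),post=(607.3,10.7),e1=None)
from scipy.optimize import least_squares
loc=dict(cA=(-145,-115),cB=(-145,100),post=(-39,-96))
def r(p):
    c,s=np.cos(p[2]),np.sin(p[2]);return np.ravel([[p[0]+c*x-s*y-ob[k][0],p[1]+s*x+c*y-ob[k][1]] for k,(x,y) in loc.items()])
o=least_squares(r,[635,110,.126]);print(o.x,o.fun)
p=o.x;c,s=np.cos(p[2]),np.sin(p[2]);R=np.array([[c,-s],[s,c]])
for n,q in dict(e2f=(515,6),e2s=(553,11),e1s=(526.5,102.9),e1f=(522,142.5),w0=(641.1,56.2),w1=(633.8,110.6)).items(): print(n,(R.T@(np.array(q)-p[:2])).round(1))
goal((446,-278.3,150))
E
```

```text
[6.36200655e+02 1.09799056e+02 1.21628525e-01] [-0.97531905 -0.24405092 -0.86102423  1.16760759  1.83634329 -0.92355668]
e2f [-132.9  -88.3]
e2s [-94.6 -88. ]
e1s [-109.7    6.5]
e1f [-109.4   46.3]
w0 [ -1.6 -53.8]
w1 [-2.3  1.1]
t 0.15 at [ 163.  -498.9  230.9] jawyaw -71.91 F [ 0.4 -0.4 -0.8] grip mm 85.4
 lin [ 0.2702  1.1249 -0.4056]  rot [-2.7614e+00 -1.3000e-03 -1.6000e-03]
```

```bash
R='{"linear":[0,0.56,-0.2],"rotation":[-1,0,0],"grip":60}'; python3 -m jog '[{"linear":[0,0.56,-0.2],"rotation":[-1,0,0],"grip":60},{"linear":[0,0.56,-0.2],"rotation":[-1,0,0],"grip":60},{"linear":[0,0.56,-0.2],"rotation":[-1,0,0],"grip":60},{"linear":[0,0.56,-0.2],"rotation":[-1,0,0],"grip":60},{"linear":[0,0.56,-0.2],"rotation":[-1,0,0],"grip":60},{"linear":[0,0.56,-0.2],"rotation":[-1,0,0],"grip":60},{"linear":[0,0.56,-0.2],"rotation":[-1,0,0],"grip":60}]' 40; python3 -c "
from h import *
goal((446,-278.3,150))"
```

```text
time_s: 0.73
eef_pos: [304.1, -389.6, 230.9]
ee_rot: [0.657, 0.261, 0.658, -0.26]
force: [0.1, -0.6, -0.1]
grip_width: 0.706
t 0.73 at [ 304.1 -389.6  230.9] jawyaw -43.25 F [ 0.1 -0.6 -0.1] grip mm 60.3
 lin [0.2697 0.5943 0.0905]  rot [-1.761e+00 -1.600e-03 -1.600e-03]
```

```bash
python3 -m jog '[{"linear":[0,0.594,0.09],"rotation":[-1,0,0],"grip":60},{"linear":[0,0.594,0.09],"rotation":[-1,0,0],"grip":60},{"linear":[0,0.594,0.09],"rotation":[-1,0,0],"grip":60},{"linear":[0,0.594,0.09],"rotation":[-1,0,0],"grip":60},{"linear":[0,0.594,0.09],"rotation":[-1,0,0],"grip":60},{"linear":[0,0.594,0.09],"rotation":[-1,0,0],"grip":60},{"linear":[0,0.594,0.09],"rotation":[-1,0,0],"grip":60}]'; python3 -c "
from h import *
goal((446,-278.3,150))"
```

```text
time_s: 1.32
eef_pos: [445.3, -279.3, 230.6]
ee_rot: [0.701, 0.091, 0.702, -0.09]
force: [0.3, 0.0, 0.0]
grip_width: 0.704
t 1.32 at [ 445.3 -279.3  230.6] jawyaw -14.69 F [0.3 0.  0. ] grip mm 60.1
 lin [0.2685 0.0038 0.0018]  rot [-0.7641 -0.0026 -0.0017]
```

```bash
python3 -m jog '[{"linear":[0.27,0.004,0.002],"rotation":[-0.764,0,0],"grip":60},{"linear":[0.27,0.004,0.002],"rotation":[-0.764,0,0],"grip":60},{"linear":[0.27,0.004,0.002],"rotation":[-0.764,0,0],"grip":60},{"linear":[0.27,0.004,0.002],"rotation":[-0.764,0,0],"grip":60},{"linear":[0.27,0.004,0.002],"rotation":[-0.764,0,0],"grip":60}]'; python3 -c "
from h import *
goal((446,-278.3,23))
p,d=capture('wrist');cv2.imwrite('pics/w1.png',p[:,:,::-1]);print(topix('wrist',[(446,-278.3,50),(572.9,-278.3,50)]))
s=toplane('wrist',[(0,0)],50)
"
```

```text
time_s: 1.73
eef_pos: [445.3, -280.0, 150.1]
ee_rot: [0.706, -0.042, 0.706, 0.042]
force: [0.2, -0.1, 0.5]
grip_width: 0.705
t 1.73 at [ 445.3 -280.   150.1] jawyaw 6.84 F [ 0.2 -0.1  0.5] grip mm 60.2
 lin [0.4238 0.0053 0.0033]  rot [-0.0125 -0.0014 -0.0003]
[[253.71949909 192.0113532 ]
 [415.39959666 210.38811461]]
```

View pics/w1.png

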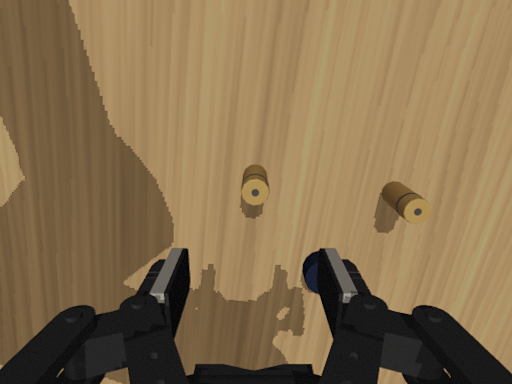

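The wrist view shows the bob tops at (255,192) and (418,211), which agrees with my estimates to about 1 mm. Before descending I'll check the clearance to the drum.

```bash
python3 -c "
from h import *
print(toplane('top',[(399.2,214.5)],22),toplane('wrist',[(255.5,192),(418,211.5)],50))
goal((446.5,-278.3,23))"
python3 -m jog '[{"linear":[0.13,0.004,0.004],"rotation":[-0.012,0,0],"grip":60},{"linear":[0.27,0.005,0.004],"rotation":[-0.012,0,0],"grip":60},{"linear":[0.37,0.005,0.004],"rotation":[-0.012,0,0],"grip":60},{"linear":[0.42,0.005,0.004],"rotation":[-0.012,0,0],"grip":60},{"linear":[0.423,0.005,0.004],"rotation":[-0.012,0,0],"grip":60},{"linear":[0.423,0.005,0.004],"rotation":[-0.012,0,0],"grip":60}]'
```

```text
[[ 520.9756192  -362.40042687   22.        ]] [[ 447.35058677 -278.12925485   50.        ]
 [ 575.16779771 -278.96542893   50.        ]]
t 1.78 at [ 445.7 -279.9  150.7] jawyaw 6.84 F [-1.   0.2  0.6] grip mm 59.6
 lin [0.4256 0.0053 0.0031]  rot [-0.0125  0.0003  0.0016]
time_s: 2.28
eef_pos: [446.9, -279.2, 24.6]
ee_rot: [0.706, -0.044, 0.705, 0.043]
force: [-0.6, -0.0, 0.6]
grip_width: 0.701
```

Close on the bob.

```bash
python3 -m jog '[{"linear":[0.004,0.002,0],"rotation":[0,0,0],"grip":10},{"linear":[0.004,0.002,0],"rotation":[0,0,0],"grip":10},{"linear":[0.004,0.002,0],"rotation":[0,0,0],"grip":10},{"linear":[0.004,0.002,0],"rotation":[0,0,0],"grip":10},{"linear":[0.004,0.002,0],"rotation":[0,0,0],"grip":10},{"linear":[0.004,0.002,0],"rotation":[0,0,0],"grip":10},{"linear":[0.004,0.002,0],"rotation":[0,0,0],"grip":10},{"linear":[0.004,0.002,0],"rotation":[0,0,0],"grip":10},{"linear":[0.004,0.002,0],"rotation":[0,0,0],"grip":10},{"linear":[0.004,0.002,0],"rotation":[0,0,0],"grip":10}]' 40
python3 -c "
from h import *
p,d=capture('wrist');cv2.imwrite('pics/w2.png',p[:,:,::-1]);print(sense()['grip_width']*85.4);goal((446.5,-278.3,23))"
```

```text
time_s: 3.12
eef_pos: [447.4, -279.3, 24.7]
ee_rot: [0.707, -0.045, 0.705, 0.042]
force: [-2.0, 0.1, 6.2]
grip_width: 0.244
20.023305833814305
t 3.17 at [ 447.4 -279.3   24.7] jawyaw 7.02 F [-1.8 -0.3  7.5] grip mm 20.0
 lin [ 0.0058  0.0036 -0.0026]  rot [-0.0063  0.0041  0.0074]
```

View pics/w2.png

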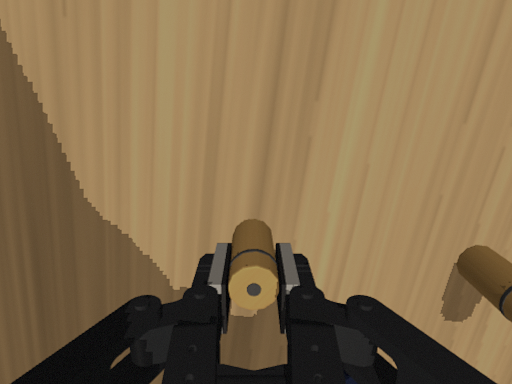

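The bob is held centred between the pads, its top at (254,290). Lift it.

```bash
python3 -m jog '[{"linear":[-0.12,0,0],"rotation":[0,0,0],"grip":10},{"linear":[-0.24,0,0],"rotation":[0,0,0],"grip":10},{"linear":[-0.36,0,0],"rotation":[0,0,0],"grip":10},{"linear":[-0.42,0,0],"rotation":[0,0,0],"grip":10},{"linear":[-0.42,0,0],"rotation":[0,0,0],"grip":10}]'
python3 -c "
from h import *
goal((633.8,109.8,150))"
```

```text
time_s: 3.58
eef_pos: [448.5, -280.0, 155.4]
ee_rot: [0.709, -0.047, 0.703, 0.04]
force: [1.2, -0.1, -0.7]
grip_width: 0.241
t 3.58 at [ 448.5 -280.   155.4] jawyaw 7.02 F [ 1.2 -0.1 -0.7] grip mm 20.6
 lin [0.0111 1.2144 0.7719]  rot [-0.0063  0.0146  0.0206]
```

```bash
python3 -m jog '[{"linear":[0,0.1,0.06],"rotation":[0,0.014,0.02],"grip":10},{"linear":[0,0.22,0.14],"rotation":[0,0.014,0.02],"grip":10},{"linear":[0,0.34,0.21],"rotation":[0,0.014,0.02],"grip":10},{"linear":[0,0.45,0.28],"rotation":[0,0.014,0.02],"grip":10},{"linear":[0,0.56,0.35],"rotation":[0,0.014,0.02],"grip":10},{"linear":[0,0.67,0.42],"rotation":[0,0.014,0.02],"grip":10},{"linear":[0,0.75,0.47],"rotation":[0,0.014,0.02],"grip":10},{"linear":[0,0.8,0.5],"rotation":[0,0.014,0.02],"grip":10}]'
python3 -c "
from h import *
goal((633.8,109.8,130))"
```

```text
time_s: 4.25
eef_pos: [568.3, -20.4, 152.8]
ee_rot: [0.705, -0.044, 0.706, 0.044]
force: [0.1, -0.7, -1.3]
grip_width: 0.242
t 4.25 at [568.3 -20.4 152.8] jawyaw 7.15 F [ 0.1 -0.7 -1.3] grip mm 20.6
 lin [0.0761 0.4033 0.2707]  rot [-0.0017 -0.0021 -0.0015]
```

```bash
python3 -m jog '[{"linear":[0.02,0.11,0.07],"rotation":[0,0,0],"grip":10},{"linear":[0.04,0.22,0.15],"rotation":[0,0,0],"grip":10},{"linear":[0.06,0.33,0.22],"rotation":[0,0,0],"grip":10},{"linear":[0.07,0.39,0.26],"rotation":[0,0,0],"grip":10},{"linear":[0.076,0.403,0.271],"rotation":[0,0,0],"grip":10},{"linear":[0.076,0.403,0.271],"rotation":[0,0,0],"grip":10}]'
python3 -c "
from h import *
goal((633.8,109.8,85))
p,d=capture('wrist');cv2.imwrite('pics/w3.png',p[:,:,::-1])
p,d=capture('scene');cv2.imwrite('pics/s3.png',p[:,:,::-1]);crop('pics/s3.png','pics/s3c.png',225,115,140,125,5)"
```

```text
time_s: 4.75
eef_pos: [633.4, 110.9, 128.1]
ee_rot: [0.704, -0.044, 0.707, 0.045]
force: [-0.2, -0.6, -2.3]
grip_width: 0.238
t 4.75 at [633.4 110.9 128.1] jawyaw 7.26 F [-0.2 -0.6 -2.3] grip mm 20.3
 lin [ 0.1437 -0.0039  0.0012]  rot [ 0.0021 -0.0072 -0.0021]
```

View pics/w3.png

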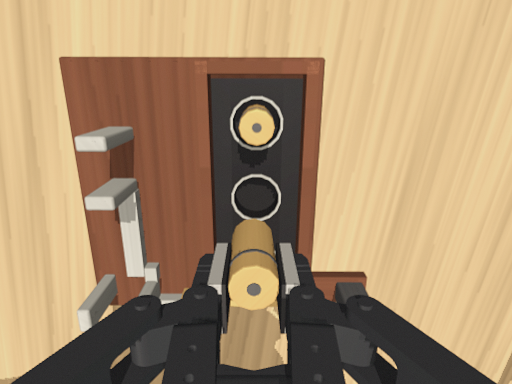

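View pics/s3c.png

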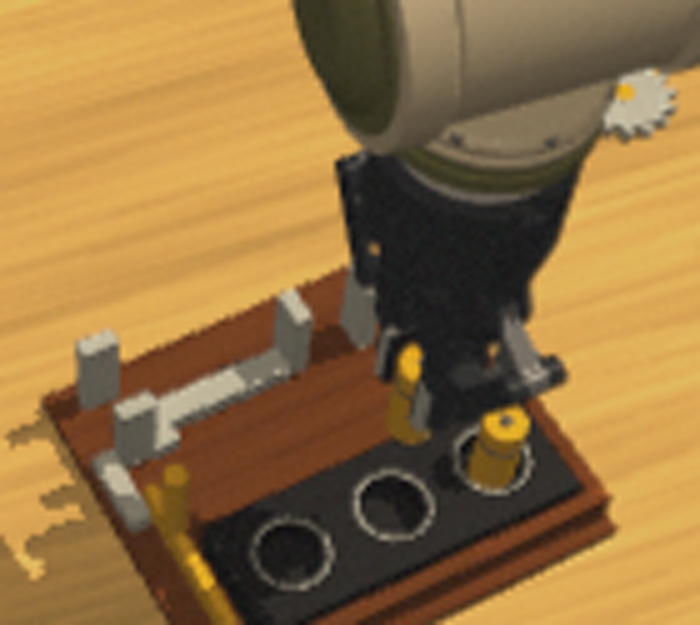

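The wrist view shows the well rims at (257,123) for well 2 and (256,198) for the middle one. I'll localise them.

```bash
python3 -c "
from h import *
print(toplane('wrist',[(257,123),(256,198)],34), topix('wrist',[(633.8,110.6,34),(627.1,166.2,34)]))
# held bob top centre at (254,289): z = 128.1+25.3
print(toplane('wrist',[(254,289)],153.4))
goal((633.8,109.8,85))"
```

```text
[[629.18346244 162.9379945   34.        ]
 [635.5166647  107.7296379   34.        ]] [[254.21232972 194.14017152]
 [254.63082815 117.90647784]]
[[633.68396869 109.32478075 153.4       ]]
t 4.85 at [633.4 108.8 129.4] jawyaw 7.12 F [-0.2  0.2 -2.2] grip mm 20.4
 lin [0.148  0.0031 0.002 ]  rot [-0.003  -0.0047 -0.0012]
```

```bash
python3 -m jog '[{"linear":[0.08,0.003,0.002],"rotation":[0,0,0],"grip":10},{"linear":[0.15,0.003,0.002],"rotation":[0,0,0],"grip":10},{"linear":[0.19,0.003,0.002],"rotation":[0,0,0],"grip":10},{"linear":[0.2,0.003,0.002],"rotation":[0,0,0],"grip":10},{"linear":[0.2,0.003,0.002],"rotation":[0,0,0],"grip":10}]'
python3 -c "
from h import *
goal((634.1,109.6,44))
p,d=capture('wrist');print(sense()['eef_pos']);cv2.imwrite('pics/w4.png',p[:,:,::-1])
p,d=capture('scene');cv2.imwrite('pics/s4.png',p[:,:,::-1]);crop('pics/s4.png','pics/s4c.png',225,115,140,125,5)"
```

```text
time_s: 5.27
eef_pos: [633.5, 109.0, 69.2]
ee_rot: [0.705, -0.043, 0.707, 0.044]
force: [-0.1, 1.0, -1.9]
grip_width: 0.245
t 5.27 at [633.5 109.   69.2] jawyaw 7.05 F [-0.1  1.  -1.9] grip mm 20.9
 lin [0.084  0.0018 0.0025]  rot [-0.0051 -0.0067 -0.0013]
[634.10163812 109.1698944   70.26111539]
```

View pics/w4.png

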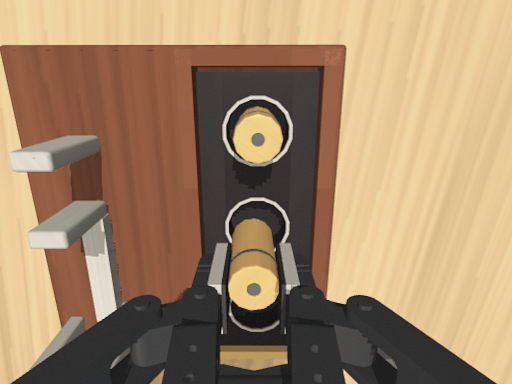

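View pics/s4c.png

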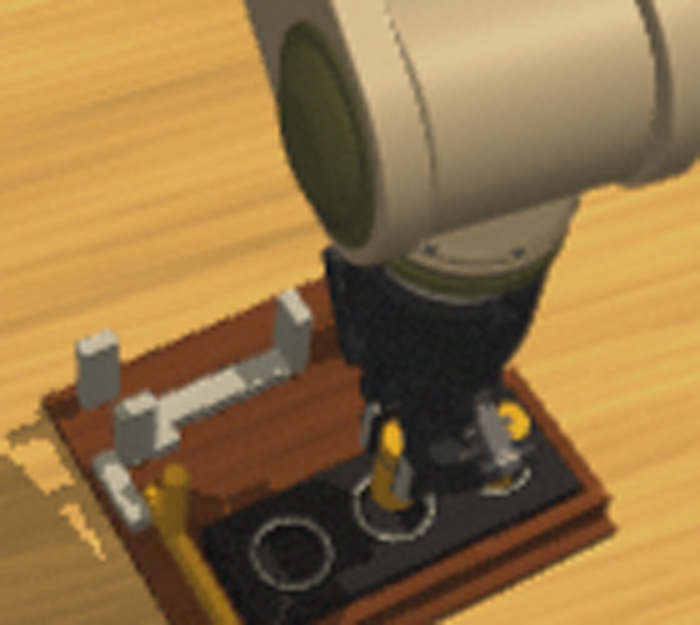

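```bash
python3 -c "
from h import *
print(toplane('wrist',[(258,197),(226,227),(290,227),(258,328)],34))
p=sense()['eef_pos'];print(p,topix('wrist',[(p[0],p[1],34),(635,110.3,34),(635,110.3+16,34),(635,110.3-16,34)]))
goal((635.3,109.8,43.5))"
```

```text
[[634.65377319 129.11754903  34.        ]
 [618.49661735 108.47211259  34.        ]
 [655.54228531 113.06468349  34.        ]
 [646.17236434  39.72883452  34.        ]]
[634.39454758 109.33060182  70.74479117] [[253.23199551 228.73355877]
 [254.4666976  227.34029141]
 [257.97061967 201.72254906]
 [251.13778951 251.67847817]]
t 5.37 at [634.4 109.3  70.7] jawyaw 7.08 F [ 0.2 -0.4 -0.8] grip mm 20.5
 lin [0.0908 0.0012 0.0032]  rot [-0.0041 -0.0008 -0.0005]
```

```bash
python3 -m jog '[{"linear":[0.03,0.003,0.007],"rotation":[0,0,0],"grip":10},{"linear":[0.05,0.003,0.007],"rotation":[0,0,0],"grip":10},{"linear":[0.07,0.003,0.007],"rotation":[0,0,0],"grip":10},{"linear":[0.085,0.003,0.007],"rotation":[0,0,0],"grip":10},{"linear":[0.09,0.003,0.007],"rotation":[0,0,0],"grip":10},{"linear":[0.09,0.003,0.007],"rotation":[0,0,0],"grip":10}]'
python3 -c "
from h import *
goal((636,110,43))
p,d=capture('wrist');cv2.imwrite('pics/w5.png',p[:,:,::-1])"
```

```text
time_s: 5.87
eef_pos: [636.2, 110.5, 43.4]
ee_rot: [0.705, -0.044, 0.706, 0.044]
force: [0.0, -0.7, -1.1]
grip_width: 0.24
t 5.87 at [636.2 110.5  43.4] jawyaw 7.09 F [ 0.  -0.7 -1.1] grip mm 20.5
 lin [ 0.0013 -0.0017 -0.0008]  rot [-0.0039 -0.0021 -0.0007]
```

View pics/w5.png

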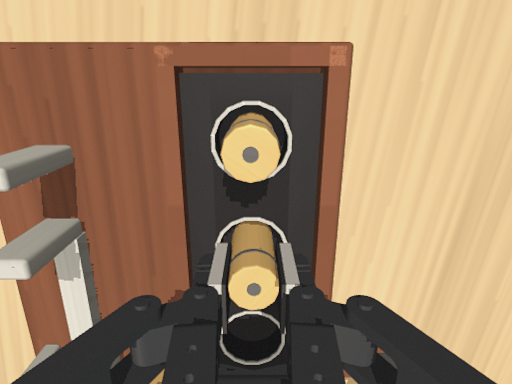

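The bob is centred in the middle well. I'll lower it slightly and open.

```bash
python3 -m jog '[{"linear":[0.003,-0.001,0],"rotation":[0,0,0],"grip":10},{"linear":[0.004,-0.001,0],"rotation":[0,0,0],"grip":10},{"linear":[0.004,-0.001,0],"rotation":[0,0,0],"grip":22},{"linear":[0.004,-0.001,0],"rotation":[0,0,0],"grip":26},{"linear":[0.004,-0.001,0],"rotation":[0,0,0],"grip":36},{"linear":[0.004,-0.001,0],"rotation":[0,0,0],"grip":44},{"linear":[0,-0.001,0],"rotation":[0,0,0],"grip":44}]'
python3 -m jog '[{"linear":[-0.1,0,0],"rotation":[0,0,0],"grip":44},{"linear":[-0.2,0,0],"rotation":[0,0,0],"grip":44},{"linear":[-0.3,0,0],"rotation":[0,0,0],"grip":44},{"linear":[-0.36,0,0],"rotation":[0,0,0],"grip":44},{"linear":[-0.36,0,0],"rotation":[0,0,0],"grip":44},{"linear":[-0.36,0,0],"rotation":[0,0,0],"grip":44}]'
python3 -c "
from h import *
goal((575,-278.5,150))
p,d=capture('wrist');cv2.imwrite('pics/w6.png',p[:,:,::-1])"
```

```text
time_s: 6.5
eef_pos: [636.3, 110.2, 43.6]
ee_rot: [0.706, -0.044, 0.706, 0.044]
force: [-0.1, 0.4, 0.5]
grip_width: 0.515
time_s: 7.0
eef_pos: [636.6, 110.2, 152.3]
ee_rot: [0.706, -0.044, 0.705, 0.044]
force: [-0.7, -0.0, -0.0]
grip_width: 0.514
t 7.0 at [636.6 110.2 152.3] jawyaw 7.09 F [-0.7 -0.  -0. ] grip mm 43.9
 lin [ 0.0071 -1.2605 -0.3638]  rot [-0.0039  0.0019 -0.0002]
```

View pics/w6.png

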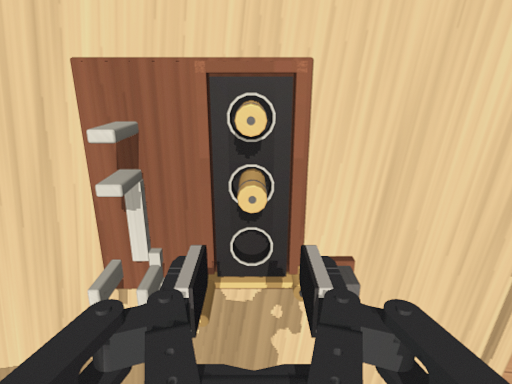

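The first bob stands in the middle well. Well 0 is at (251,246), and the ears show at (112,132), (118,182), (105,278) and (150,272). Next is the second bob.

```bash
python3 -c "
from h import *
print(toplane('wrist',[(251,118),(251,186),(251,246)],34),toplane('wrist',[(114,132),(120,182)],62))"
python3 -m jog '[{"linear":[0,-0.1,-0.03],"rotation":[0,0,0],"grip":60},{"linear":[0,-0.23,-0.07],"rotation":[0,0,0],"grip":60},{"linear":[0,-0.36,-0.1],"rotation":[0,0,0],"grip":60},{"linear":[0,-0.49,-0.14],"rotation":[0,0,0],"grip":60},{"linear":[0,-0.62,-0.18],"rotation":[0,0,0],"grip":60},{"linear":[0,-0.75,-0.22],"rotation":[0,0,0],"grip":60},{"linear":[0,-0.88,-0.25],"rotation":[0,0,0],"grip":60},{"linear":[0,-0.95,-0.27],"rotation":[0,0,0],"grip":60}]'
python3 -c "
from h import *
goal((575,-278.5,120))"
```

```text
[[627.45803627 165.10291128  34.        ]
 [634.01347032 111.4572226   34.        ]
 [640.57203168  57.78594186  34.        ]] [[535.09250823 146.88861675  62.        ]
 [539.1443744  111.34762164  62.        ]]
time_s: 7.72
eef_pos: [589.4, -186.4, 149.1]
ee_rot: [0.704, -0.042, 0.707, 0.043]
force: [0.3, -0.2, -0.2]
grip_width: 0.708
t 7.72 at [ 589.4 -186.4  149.1] jawyaw 6.92 F [ 0.3 -0.2 -0.2] grip mm 60.5
 lin [ 0.097  -0.2991 -0.0842]  rot [-0.0097 -0.0081 -0.0025]
```

```bash
python3 -m jog '[{"linear":[0.03,-0.1,-0.03],"rotation":[-0.01,0,0],"grip":60},{"linear":[0.06,-0.2,-0.06],"rotation":[-0.01,0,0],"grip":60},{"linear":[0.09,-0.28,-0.08],"rotation":[-0.01,0,0],"grip":60},{"linear":[0.097,-0.299,-0.086],"rotation":[-0.01,0,0],"grip":60},{"linear":[0.097,-0.299,-0.086],"rotation":[-0.01,0,0],"grip":60},{"linear":[0.097,-0.299,-0.086],"rotation":[-0.01,0,0],"grip":60}]'
python3 -c "
from h import *
p,d=capture('wrist');cv2.imwrite('pics/w7.png',p[:,:,::-1])
print(topix('wrist',[(574.5,-278.5,50)]))
goal((574.5,-278.5,23))"
```

```text
time_s: 8.22
eef_pos: [574.3, -277.7, 119.1]
ee_rot: [0.704, -0.044, 0.708, 0.045]
force: [-0.2, 0.6, 0.5]
grip_width: 0.701
[[253.12950774 210.26678214]]
t 8.27 at [ 574.7 -277.3  119.7] jawyaw 7.27 F [ 0.5 -0.5  0. ] grip mm 59.8
 lin [ 0.3225 -0.0046  0.0004]  rot [ 0.0023 -0.0089 -0.0041]
```

View pics/w7.png

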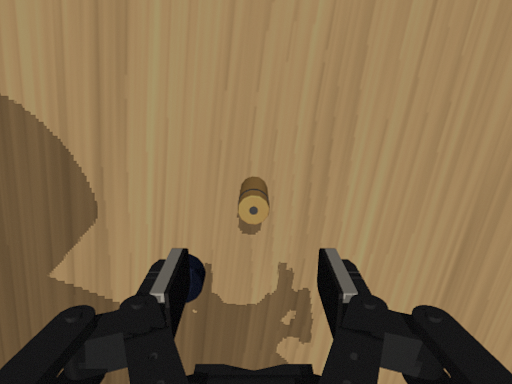

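The bob top at (253,210) matches the prediction exactly. Descend and grip.

```bash
python3 -m jog '[{"linear":[0.12,-0.004,0],"rotation":[0,-0.008,0],"grip":60},{"linear":[0.23,-0.004,0],"rotation":[0,-0.008,0],"grip":60},{"linear":[0.3,-0.004,0],"rotation":[0,-0.008,0],"grip":60},{"linear":[0.32,-0.004,0],"rotation":[0,-0.008,0],"grip":60},{"linear":[0.32,-0.004,0],"rotation":[0,-0.008,0],"grip":40},{"linear":[0.32,-0.004,0],"rotation":[0,-0.008,0],"grip":10},{"linear":[0.32,-0.004,0],"rotation":[0,-0.008,0],"grip":10},{"linear":[0.32,-0.004,0],"rotation":[0,-0.008,0],"grip":10},{"linear":[0.32,-0.004,0],"rotation":[0,-0.008,0],"grip":10},{"linear":[0.32,-0.004,0],"rotation":[0,-0.008,0],"grip":10},{"linear":[0.32,-0.004,0],"rotation":[0,-0.008,0],"grip":10},{"linear":[0.32,-0.004,0],"rotation":[0,-0.008,0],"grip":10},{"linear":[0.32,-0.004,0],"rotation":[0,-0.008,0],"grip":10}]' 40
python3 -m jog '[{"linear":[-0.1,0,0],"rotation":[0,0,0],"grip":10},{"linear":[-0.2,0,0],"rotation":[0,0,0],"grip":10},{"linear":[-0.32,0,0],"rotation":[0,0,0],"grip":10},{"linear":[-0.4,0,0],"rotation":[0,0,0],"grip":10},{"linear":[-0.42,0,0],"rotation":[0,0,0],"grip":10},{"linear":[-0.42,0,0],"rotation":[0,0,0],"grip":10}]'
python3 -c "
from h import *
goal((641.8,56.5,130))"
```

```text
time_s: 9.35
eef_pos: [575.4, -278.7, 25.9]
ee_rot: [0.707, -0.045, 0.705, 0.045]
force: [-0.2, 1.2, 6.8]
grip_width: 0.239
time_s: 9.85
eef_pos: [575.7, -279.2, 154.1]
ee_rot: [0.708, -0.046, 0.704, 0.044]
force: [-0.5, 0.2, -1.7]
grip_width: 0.24
t 9.85 at [ 575.7 -279.2  154.1] jawyaw 7.26 F [-0.5  0.2 -1.7] grip mm 20.5
 lin [0.0792 1.0824 0.3596]  rot [0.0021 0.0108 0.0059]
```

```bash
python3 -m jog '[{"linear":[0,0.1,0.03],"rotation":[0,0.01,0.006],"grip":10},{"linear":[0,0.22,0.07],"rotation":[0,0.01,0.006],"grip":10},{"linear":[0,0.34,0.11],"rotation":[0,0.01,0.006],"grip":10},{"linear":[0,0.46,0.15],"rotation":[0,0.01,0.006],"grip":10},{"linear":[0,0.58,0.19],"rotation":[0,0.01,0.006],"grip":10},{"linear":[0,0.7,0.23],"rotation":[0,0.01,0.006],"grip":10},{"linear":[0,0.8,0.26],"rotation":[0,0.01,0.006],"grip":10},{"linear":[0,0.85,0.28],"rotation":[0,0.01,0.006],"grip":10}]'
python3 -c "
from h import *
goal((641.8,56,80))"
```

```text
time_s: 10.52
eef_pos: [626.0, -11.6, 151.6]
ee_rot: [0.705, -0.045, 0.707, 0.046]
force: [0.3, 0.2, -1.7]
grip_width: 0.236
t 10.52 at [626.  -11.6 151.6] jawyaw 7.43 F [ 0.3  0.2 -1.7] grip mm 20.1
 lin [0.239  0.2163 0.0819]  rot [ 0.0079 -0.0056 -0.0039]
```

```bash
python3 -m jog '[{"linear":[0,0.1,0.04],"rotation":[0,0,0],"grip":10},{"linear":[0,0.18,0.07],"rotation":[0,0,0],"grip":10},{"linear":[0,0.21,0.08],"rotation":[0,0,0],"grip":10},{"linear":[0.06,0.216,0.082],"rotation":[0,0,0],"grip":10},{"linear":[0.14,0.216,0.082],"rotation":[0,0,0],"grip":10},{"linear":[0.22,0.216,0.082],"rotation":[0,0,0],"grip":10},{"linear":[0.239,0.216,0.082],"rotation":[0,0,0],"grip":10},{"linear":[0.239,0.216,0.082],"rotation":[0,0,0],"grip":10}]'
python3 -c "
from h import *
goal((641.8,56,43.9))
p,d=capture('wrist');cv2.imwrite('pics/w8.png',p[:,:,::-1])"
```

```text
time_s: 11.18
eef_pos: [640.4, 55.5, 77.3]
ee_rot: [0.703, -0.045, 0.709, 0.047]
force: [-0.1, -0.0, -0.4]
grip_width: 0.245
t 11.18 at [640.4  55.5  77.3] jawyaw 7.4 F [-0.1 -0.  -0.4] grip mm 20.9
 lin [0.1112 0.0006 0.0058]  rot [ 0.0069 -0.0162 -0.0061]
```

View pics/w8.png

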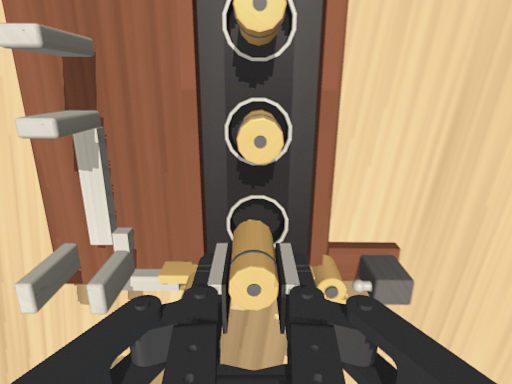

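```bash
python3 -m jog '[{"linear":[0.03,0.002,0.007],"rotation":[0,-0.012,-0.005],"grip":10},{"linear":[0.06,0.002,0.007],"rotation":[0,-0.012,-0.005],"grip":10},{"linear":[0.08,0.002,0.007],"rotation":[0,-0.012,-0.005],"grip":10},{"linear":[0.1,0.002,0.007],"rotation":[0,-0.012,-0.005],"grip":10},{"linear":[0.11,0.002,0.007],"rotation":[0,-0.012,-0.005],"grip":10},{"linear":[0.11,0.002,0.007],"rotation":[0,-0.012,-0.005],"grip":10}]'
python3 -c "
from h import *
goal((642,56,43.9))
p,d=capture('wrist');cv2.imwrite('pics/w9.png',p[:,:,::-1])"
```

```text
time_s: 11.73
eef_pos: [643.0, 56.4, 45.6]
ee_rot: [0.706, -0.046, 0.706, 0.046]
force: [0.4, -0.1, -1.4]
grip_width: 0.242
t 11.73 at [643.   56.4  45.6] jawyaw 7.4 F [ 0.4 -0.1 -1.4] grip mm 20.6
 lin [ 0.0055 -0.001  -0.0035]  rot [ 0.007   0.0005 -0.0001]
```

View pics/w9.png

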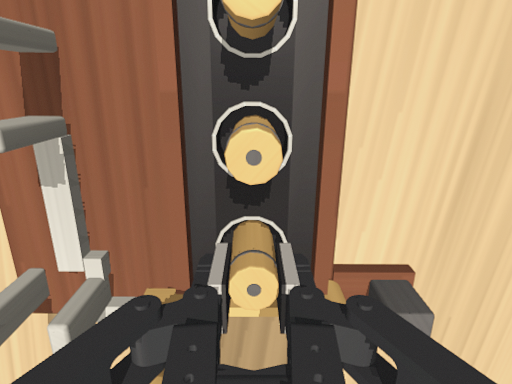

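```bash
python3 -m jog '[{"linear":[0.005,-0.001,-0.001],"rotation":[0,0,0],"grip":10},{"linear":[0.006,-0.001,-0.001],"rotation":[0,0,0],"grip":10},{"linear":[0.006,-0.001,-0.001],"rotation":[0,0,0],"grip":22},{"linear":[0.006,-0.001,-0.001],"rotation":[0,0,0],"grip":26},{"linear":[0.006,-0.001,-0.001],"rotation":[0,0,0],"grip":36},{"linear":[0.006,-0.001,-0.001],"rotation":[0,0,0],"grip":44},{"linear":[0,-0.001,0],"rotation":[0,0,0],"grip":44}]'
python3 -m jog '[{"linear":[-0.1,0,0],"rotation":[0,0,0],"grip":44},{"linear":[-0.2,0,0],"rotation":[0,0,0],"grip":44},{"linear":[-0.3,0,0],"rotation":[0,0,0],"grip":44},{"linear":[-0.4,0,0],"rotation":[0,0,0],"grip":60},{"linear":[-0.4,0,-0.1],"rotation":[0,0,0],"grip":85},{"linear":[-0.4,0,-0.2],"rotation":[0,0,0],"grip":85},{"linear":[-0.4,0,-0.3],"rotation":[0,0,0],"grip":85},{"linear":[-0.4,0,-0.38],"rotation":[0,0,0],"grip":85},{"linear":[-0.4,0,-0.38],"rotation":[0,0,0],"grip":85},{"linear":[-0.4,0,-0.38],"rotation":[0,0,0],"grip":85}]'
python3 -c "
from h import *
goal((526,142,160),97.2)
p,d=capture('wrist');print(calibration('wrist'));cv2.imwrite('pics/w10.png',p[:,:,::-1])
p,d=capture('scene');cv2.imwrite('pics/s10.png',p[:,:,::-1]);crop('pics/s10.png','pics/s10c.png',225,155,130,125,6)"
```

```text
time_s: 12.37
eef_pos: [643.2, 56.1, 46.0]
ee_rot: [0.706, -0.046, 0.705, 0.046]
force: [-0.0, -0.8, -0.1]
grip_width: 0.516
time_s: 13.2
eef_pos: [529.8, 41.4, 166.7]
ee_rot: [0.706, -0.046, 0.705, 0.045]
force: [0.2, -0.2, 1.0]
grip_width: 0.995
t 13.2 at [529.8  41.4 166.7] jawyaw 7.38 F [ 0.2 -0.2  1. ] grip mm 85.0
 lin [0.0224 0.3344 0.0304]  rot [-3.1353e+00  2.3000e-03  3.4000e-03]
{'intrinsics': array([[333.69107857,   0.        , 253.18186035],
       [  0.        , 333.69107857, 193.19597899],
       [  0.        ,   0.        ,   1.        ]]), 'world_from_camera': array([[ 9.91698194e-01, -1.21018356e-01, -4.34654981e-02,
         5.19670885e+02],
       [ 1.28547897e-01,  9.41405442e-01,  3.11819231e-01,
         1.21650781e+02],
       [ 3.18280572e-03, -3.14817966e-01,  9.49146731e-01,
         3.08381679e+02],
       [ 0.00000000e+00,  0.00000000e+00,  0.00000000e+00,
         1.00000000e+00]])}
```

View pics/w10.png

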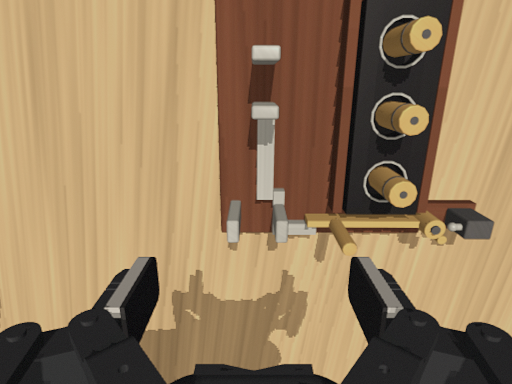

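View pics/s10c.png

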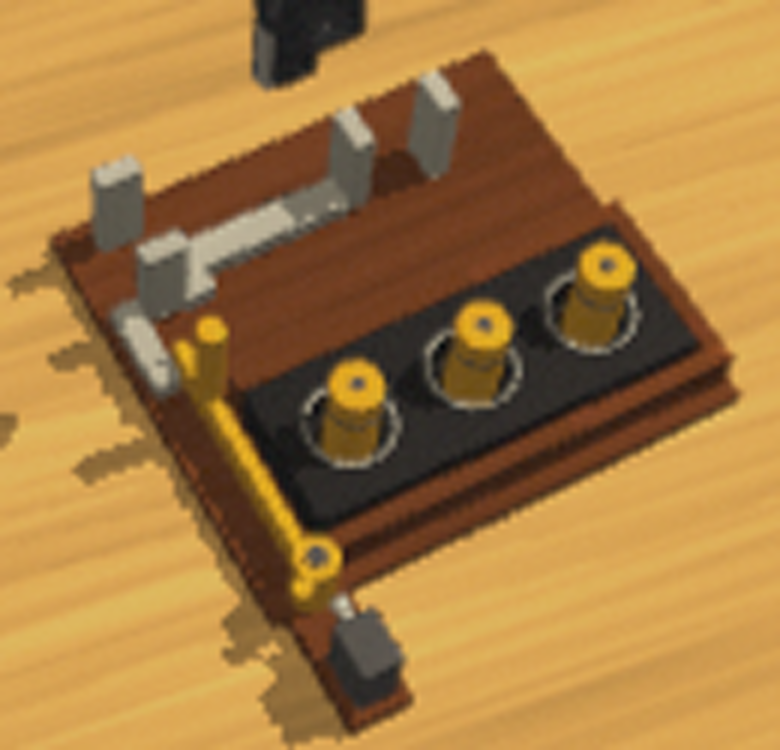

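All three bobs stand in their wells. Next I'll measure the ears in an enlarged wrist crop.

```bash
python3 -c "
from h import *
crop('pics/w10.png','pics/w10c.png',205,35,160,225,3)
im=cv2.imread('pics/w10c.png');print(im.shape);cv2.imwrite('pics/w10c.png',cv2.resize(im,None,fx=.88,fy=.88))"
```

```text
(675, 480, 3)
```

View pics/w10c.png

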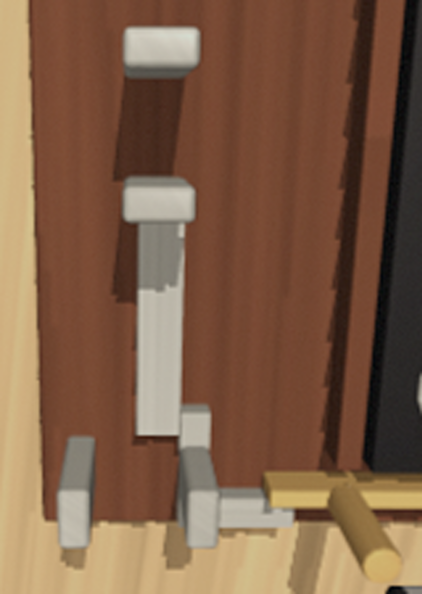

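```bash
python3 -c "
from h import *
c=calibration('wrist')
px=[(162,47),(158,204),(75,517),(203,519)]
uv=[(205+(x+.5)/2.64-.5,35+(y+.5)/2.64-.5) for x,y in px]
q=toplane('wrist',uv,62);print(q)
pp=toplane('wrist',[(205+(383+.5)/2.64-.5,35+(563.5)/2.64-.5)],80);print('post',pp)
ey=np.array([-.125,.992,0]);ex=np.array([.992,.125,0])
print('P1',q[0]-13*ey,q[1]+27*ey,'P2',q[2]+13*ex,q[3]-27*ex)
goal((523,129,160),97.2)"
```

```text
[[526.90073145 142.17696925  62.        ]
 [531.38300928 102.89756222  62.        ]
 [519.21451181   7.28258291  62.        ]
 [558.13285553  11.60418776  62.        ]]
post [[609.07971235  12.52350741  80.        ]]
P1 [528.52573145 129.28096925  62.        ] [528.00800928 129.68156222  62.        ] P2 [532.11051181   8.90758291  62.        ] [531.34885553   8.22918776  62.        ]
t 13.3 at [530.9  41.4 166.4] jawyaw 7.4 F [-0.2 -1.  -0.3] grip mm 84.6
 lin [0.0212 0.293  0.0115]  rot [-3.1347e+00  2.5000e-03  3.6000e-03]
```

```bash
python3 -m jog '[{"linear":[0,0.1,0],"rotation":[-1,0,0],"grip":85},{"linear":[0,0.2,0],"rotation":[-1,0,0],"grip":85},{"linear":[0,0.27,0.02],"rotation":[-1,0,0],"grip":85},{"linear":[0,0.298,0.025],"rotation":[-1,0,0],"grip":85},{"linear":[0,0.298,0.025],"rotation":[-1,0,0],"grip":85},{"linear":[0,0.298,0.025],"rotation":[-1,0,0],"grip":85}]' 40
python3 -m jog '[{"linear":[0,0,0],"rotation":[-1,0,0],"grip":85},{"linear":[0,0,0],"rotation":[-1,0,0],"grip":85},{"linear":[0,0,0],"rotation":[-1,0,0],"grip":85},{"linear":[0,0,0],"rotation":[-1,0,0],"grip":85},{"linear":[0,0,0],"rotation":[-1,0,0],"grip":85}]'
python3 -m jog '[{"linear":[0,0,0],"rotation":[-1,0,0],"grip":85},{"linear":[0,0,0],"rotation":[-1,0,0],"grip":85},{"linear":[0,0,0],"rotation":[-1,0,0],"grip":85},{"linear":[0,0,0],"rotation":[-1,0,0],"grip":85},{"linear":[0,0,0],"rotation":[-1,0,0],"grip":85}]'
python3 -c "
from h import *
goal((527,130.5,90),97.2)
"
```

```text
time_s: 13.8
eef_pos: [527.3, 131.1, 166.1]
ee_rot: [0.673, -0.218, 0.672, 0.218]
force: [0.6, -0.9, -0.3]
grip_width: 0.998
time_s: 14.22
eef_pos: [527.7, 130.1, 165.9]
ee_rot: [0.598, -0.378, 0.598, 0.377]
force: [-0.3, 0.3, 0.2]
grip_width: 0.996
time_s: 14.63
eef_pos: [528.0, 129.4, 165.9]
ee_rot: [-0.487, 0.514, -0.486, -0.512]
force: [0.3, -0.6, -0.9]
grip_width: 0.994
t 14.63 at [528.  129.4 165.9] jawyaw 93.01 F [ 0.3 -0.6 -0.9] grip mm 84.9
 lin [0.253  0.0036 0.0038]  rot [-0.1462 -0.0014  0.0034]
```

```bash
python3 -m jog '[{"linear":[0.1,0.003,0.003],"rotation":[-0.146,0,0],"grip":85},{"linear":[0.2,0.003,0.003],"rotation":[-0.146,0,0],"grip":85},{"linear":[0.25,0.003,0.003],"rotation":[-0.146,0,0],"grip":85},{"linear":[0.253,0.003,0.003],"rotation":[-0.146,0,0],"grip":85},{"linear":[0.253,0.003,0.003],"rotation":[-0.146,0,0],"grip":85},{"linear":[0.253,0.003,0.003],"rotation":[-0.146,0,0],"grip":85}]'
python3 -c "
from h import *
p,d=capture('wrist');cv2.imwrite('pics/w11.png',p[:,:,::-1])
goal((527,130.5,38),97.2)
print(topix('wrist',[(526.9,142.2,62),(531.4,102.9,62),(528.3,129.5,62)]))
"
```

```text
time_s: 15.13
eef_pos: [528.1, 130.0, 91.3]
ee_rot: [-0.469, 0.531, -0.468, -0.528]
force: [-0.8, -0.2, 0.7]
grip_width: 0.998
t 15.18 at [528.1 130.1  91.5] jawyaw 97.03 F [-0.5 -0.1 -0.4] grip mm 85.2
 lin [0.1783 0.0044 0.0019]  rot [-0.0059 -0.0022  0.0088]
[[274.58591839 234.03433927]
 [204.43481275 233.48300099]
 [251.93666248 233.76960587]]
```

View pics/w11.png

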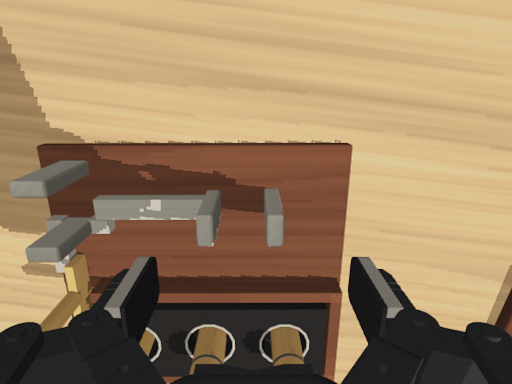

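```bash
python3 -m jog '[{"linear":[0.09,0.003,0.002],"rotation":[0,0,0],"grip":85},{"linear":[0.15,0.003,0.002],"rotation":[0,0,0],"grip":85},{"linear":[0.168,0.003,0.002],"rotation":[0,0,0],"grip":70},{"linear":[0.17,0.003,0.002],"rotation":[0,0,0],"grip":60},{"linear":[0.17,0.003,0.002],"rotation":[0,0,0],"grip":54}]' 30
python3 -c "
from h import *
p,d=capture('wrist');cv2.imwrite('pics/w12.png',p[:,:,::-1])
goal((527,130.5,40),97.2)
"
```

```text
time_s: 15.6
eef_pos: [528.2, 130.1, 41.8]
ee_rot: [-0.47, 0.532, -0.467, -0.528]
force: [-1.3, -4.3, -0.9]
grip_width: 0.636
t 15.65 at [528.1 130.2  41.8] jawyaw 97.0 F [-0.  -4.3 -1.2] grip mm 54.1
 lin [0.006  0.0035 0.0016]  rot [-0.007  -0.0039  0.012 ]
```

View pics/w12.png

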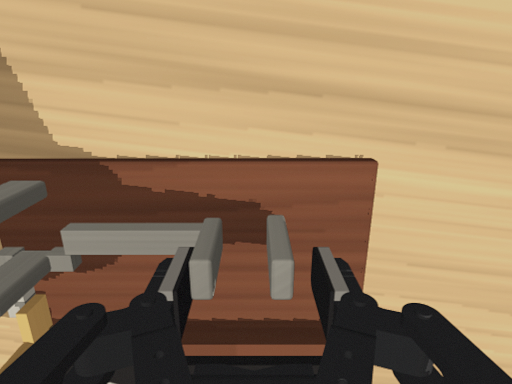

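The left finger has met the sliding ear with about 4 N. Keep closing.

```bash
python3 -m jog '[{"linear":[0.004,0.003,0.001],"rotation":[0,0,0],"grip":48},{"linear":[0.004,0.003,0.001],"rotation":[0,0,0],"grip":42},{"linear":[0.004,0.003,0.001],"rotation":[0,0,0],"grip":36},{"linear":[0.004,0.003,0.001],"rotation":[0,0,0],"grip":28},{"linear":[0.004,0.003,0.001],"rotation":[0,0,0],"grip":28},{"linear":[0.004,0.003,0.001],"rotation":[0,0,0],"grip":28},{"linear":[0.004,0.003,0.001],"rotation":[0,0,0],"grip":28},{"linear":[0.004,0.003,0.001],"rotation":[0,0,0],"grip":28},{"linear":[0.004,0.003,0.001],"rotation":[0,0,0],"grip":28}]' 40
python3 -c "
from h import *
p,d=capture('wrist');cv2.imwrite('pics/w13.png',p[:,:,::-1])
goal((527,130.5,40),97.2)
"
```

```text
time_s: 16.4
eef_pos: [528.1, 130.0, 42.0]
ee_rot: [-0.47, 0.532, -0.467, -0.527]
force: [-2.0, -6.3, 9.8]
grip_width: 0.396
t 16.45 at [528.1 130.   42.1] jawyaw 96.99 F [-1.4 -5.8  9.9] grip mm 34.1
 lin [0.0069 0.0034 0.0022]  rot [-0.0071 -0.0058  0.0169]
```

View pics/w13.png

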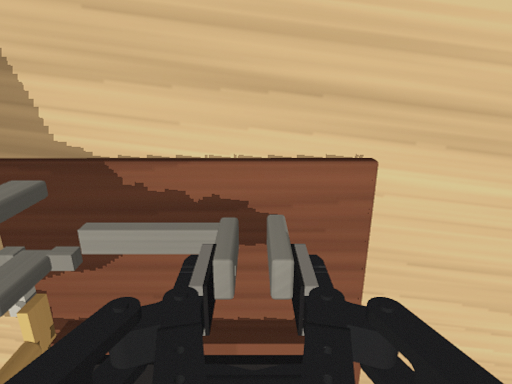

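Opening reads 34.1, and the bob's reading offset makes that about 36 mm actual, so both ears are gripped and the catch is fully shut. Open, raise, and turn back.

```bash
python3 -m jog '[{"linear":[0,0,0],"rotation":[0,0,0],"grip":50},{"linear":[0,0,0],"rotation":[0,0,0],"grip":70},{"linear":[0,0,0],"rotation":[0,0,0],"grip":85},{"linear":[-0.1,0,0],"rotation":[0,0,0],"grip":85},{"linear":[-0.23,0,0],"rotation":[0,0,0],"grip":85},{"linear":[-0.33,0,0],"rotation":[0,0,0],"grip":85},{"linear":[-0.38,0,0],"rotation":[0,0,0],"grip":85},{"linear":[-0.38,0,0],"rotation":[0,0,0],"grip":85}]'
python3 -m jog '[{"linear":[0,0,0],"rotation":[1,0,0],"grip":85},{"linear":[0,0,0],"rotation":[1,0,0],"grip":85},{"linear":[0,0,0],"rotation":[1,0,0],"grip":85},{"linear":[0,0,0],"rotation":[1,0,0],"grip":85},{"linear":[0,0,0],"rotation":[1,0,0],"grip":85}]'
python3 -m jog '[{"linear":[0,0,0],"rotation":[1,0,0],"grip":85},{"linear":[0,0,0],"rotation":[1,0,0],"grip":85},{"linear":[0,0,0],"rotation":[1,0,0],"grip":85},{"linear":[0,0,0],"rotation":[1,0,0],"grip":85},{"linear":[0,0,0],"rotation":[1,0,0],"grip":85}]'
python3 -c "
from h import *
goal((530,8.5,150),7.2)
"
```

```text
time_s: 17.12
eef_pos: [528.4, 130.7, 159.6]
ee_rot: [-0.472, 0.534, -0.465, -0.525]
force: [-0.1, 0.2, -0.2]
grip_width: 1.0
time_s: 17.53
eef_pos: [527.8, 131.0, 158.2]
ee_rot: [0.589, -0.399, 0.582, 0.393]
force: [0.1, 0.8, 0.2]
grip_width: 0.993
time_s: 17.95
eef_pos: [527.4, 131.1, 157.2]
ee_rot: [0.669, -0.24, 0.662, 0.237]
force: [0.1, 0.4, -0.2]
grip_width: 1.0
t 17.95 at [527.4 131.1 157.2] jawyaw 39.43 F [ 0.1  0.4 -0.2] grip mm 85.4
 lin [ 0.0245 -0.3209 -0.2531]  rot [1.125  0.0203 0.0099]
```

```bash
python3 -m jog '[{"linear":[0,-0.1,-0.08],"rotation":[1,0.02,0.01],"grip":85},{"linear":[0,-0.2,-0.16],"rotation":[1,0.02,0.01],"grip":85},{"linear":[0,-0.29,-0.23],"rotation":[1,0.02,0.01],"grip":85},{"linear":[0,-0.32,-0.253],"rotation":[1,0.02,0.01],"grip":85},{"linear":[0,-0.32,-0.253],"rotation":[1,0.02,0.01],"grip":85},{"linear":[0,-0.32,-0.253],"rotation":[1,0.02,0.01],"grip":85}]'
python3 -c "
from h import *
goal((530,8.5,90),7.2)
"
```

```text
time_s: 18.45
eef_pos: [529.6, 8.7, 156.8]
ee_rot: [0.704, -0.068, 0.704, 0.069]
force: [-0.2, 0.3, -0.1]
grip_width: 0.996
t 18.45 at [529.6   8.7 156.8] jawyaw 11.13 F [-0.2  0.3 -0.1] grip mm 85.1
 lin [ 0.2228 -0.001   0.0013]  rot [ 0.1371 -0.0012 -0.0009]
```

```bash
python3 -m jog '[{"linear":[0.1,0,0.001],"rotation":[0.137,0,0],"grip":85},{"linear":[0.2,0,0.001],"rotation":[0.137,0,0],"grip":85},{"linear":[0.223,0,0.001],"rotation":[0.137,0,0],"grip":80},{"linear":[0.223,0,0.001],"rotation":[0.137,0,0],"grip":80},{"linear":[0.223,0,0.001],"rotation":[0.137,0,0],"grip":80}]'
python3 -c "
from h import *
p,d=capture('wrist');cv2.imwrite('pics/w14.png',p[:,:,::-1])
goal((530,8.5,42),7.2)
print(topix('wrist',[(519.2,7.3,62),(558.1,11.6,62),(531.7,8.6,62),(531.7,8.6,10),(609,11,80)]))
"
```

```text
time_s: 18.87
eef_pos: [530.3, 9.4, 90.8]
ee_rot: [0.706, -0.046, 0.706, 0.046]
force: [0.5, -0.5, 0.7]
grip_width: 0.938
t 18.92 at [530.6   9.2  91.4] jawyaw 7.37 F [ 0.2 -0.2  0.8] grip mm 80.0
 lin [ 0.1646 -0.0019 -0.0026]  rot [0.0061 0.0027 0.0004]
[[232.60517109 234.73946148]
 [301.94917992 235.83924034]
 [254.8947395  235.2240507 ]
 [254.36192976 203.50800881]
 [403.01384135 263.26285248]]
```

View pics/w14.png

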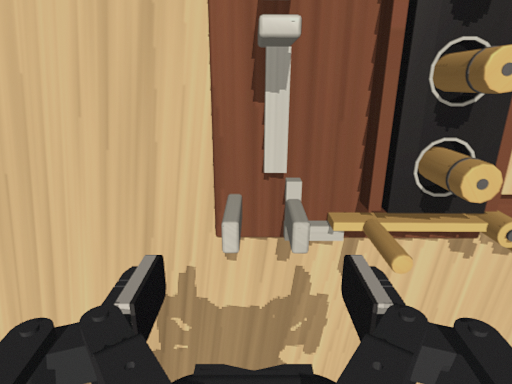

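The ear tops are at (231,236) and (298,236), within 1–2 mm of prediction. Descend and start closing.

```bash
python3 -m jog '[{"linear":[0.08,-0.001,-0.004],"rotation":[0,0,0],"grip":80},{"linear":[0.14,-0.001,-0.004],"rotation":[0,0,0],"grip":80},{"linear":[0.165,-0.001,-0.004],"rotation":[0,0,0],"grip":75},{"linear":[0.165,-0.001,-0.004],"rotation":[0,0,0],"grip":60},{"linear":[0.165,-0.001,-0.004],"rotation":[0,0,0],"grip":54},{"linear":[0.165,-0.001,-0.004],"rotation":[0,0,0],"grip":46},{"linear":[0.165,-0.001,-0.004],"rotation":[0,0,0],"grip":40},{"linear":[0.165,-0.001,-0.004],"rotation":[0,0,0],"grip":28},{"linear":[0.165,-0.001,-0.004],"rotation":[0,0,0],"grip":28},{"linear":[0.165,-0.001,-0.004],"rotation":[0,0,0],"grip":28},{"linear":[0.165,-0.001,-0.004],"rotation":[0,0,0],"grip":28},{"linear":[0.165,-0.001,-0.004],"rotation":[0,0,0],"grip":28}]' 40
python3 -c "
from h import *
p,d=capture('wrist');cv2.imwrite('pics/w15.png',p[:,:,::-1])
goal((529.5,8.5,42),7.2)
"
```

```text
time_s: 19.92
eef_pos: [529.7, 8.5, 43.5]
ee_rot: [0.706, -0.046, 0.705, 0.045]
force: [-2.6, -0.4, 13.0]
grip_width: 0.404
t 19.97 at [529.7   8.5  43.5] jawyaw 7.43 F [-2.5 -0.  13.1] grip mm 34.3
 lin [ 0.0051  0.0002 -0.0007]  rot [0.008  0.0038 0.0023]
```

View pics/w15.png

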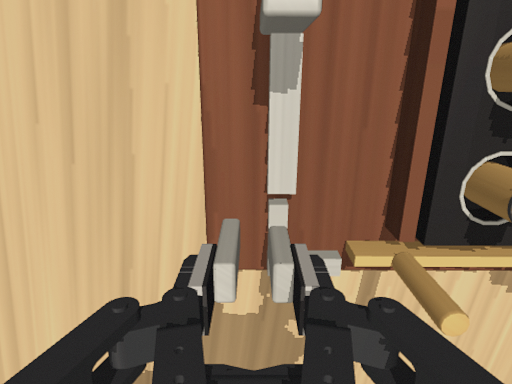

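The second catch also reads 34.3, the same as the first, and its bolt is clear of the gate end. On to the post.

```bash
python3 -m jog '[{"linear":[0,0,0],"rotation":[0,0,0],"grip":46},{"linear":[0,0,0],"rotation":[0,0,0],"grip":56},{"linear":[-0.1,0,0],"rotation":[0,0,0],"grip":56},{"linear":[-0.22,0,0],"rotation":[0,0,0],"grip":56},{"linear":[-0.28,0,0],"rotation":[0,0,0],"grip":56},{"linear":[-0.28,-0.01,0.1],"rotation":[0,0,0],"grip":50},{"linear":[-0.28,-0.022,0.2],"rotation":[0,0,0],"grip":50},{"linear":[-0.28,-0.024,0.26],"rotation":[0,0,0],"grip":50},{"linear":[-0.28,-0.024,0.263],"rotation":[0,0,0],"grip":50},{"linear":[-0.28,-0.024,0.263],"rotation":[0,0,0],"grip":50}]'
python3 -c "
from h import *
p,d=capture('wrist');cv2.imwrite('pics/w16.png',p[:,:,::-1])
goal((608.5,11.5,47),7.2)
print(topix('wrist',[(608.5,11.5,80)]))
"
```

```text
time_s: 20.8
eef_pos: [608.4, 11.7, 126.9]
ee_rot: [0.706, -0.046, 0.706, 0.046]
force: [-0.6, -0.2, -0.4]
grip_width: 0.584
t 20.85 at [607.8  11.7 127. ] jawyaw 7.44 F [ 0.5  0.7 -0.4] grip mm 50.0
 lin [ 0.2667 -0.0007  0.0022]  rot [ 0.0084 -0.0004  0.0013]
[[254.2239681  222.06063305]]
```

View pics/w16.png

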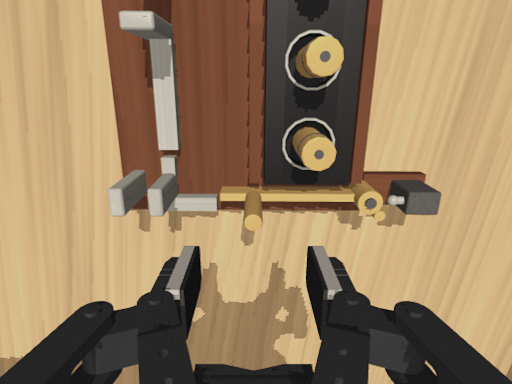

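The post top at (253,224) is where predicted. Descend and grip it.

```bash
python3 -m jog '[{"linear":[0.1,-0.002,0.001],"rotation":[0,0,0],"grip":50},{"linear":[0.2,-0.002,0.001],"rotation":[0,0,0],"grip":50},{"linear":[0.255,-0.002,0.001],"rotation":[0,0,0],"grip":46},{"linear":[0.26,-0.002,0.001],"rotation":[0,0,0],"grip":46},{"linear":[0.26,-0.002,0.001],"rotation":[0,0,0],"grip":30},{"linear":[0.26,-0.002,0.001],"rotation":[0,0,0],"grip":4},{"linear":[0.26,-0.002,0.001],"rotation":[0,0,0],"grip":4},{"linear":[0.26,-0.002,0.001],"rotation":[0,0,0],"grip":4},{"linear":[0.26,-0.002,0.001],"rotation":[0,0,0],"grip":4},{"linear":[0.26,-0.002,0.001],"rotation":[0,0,0],"grip":4},{"linear":[0.26,-0.002,0.001],"rotation":[0,0,0],"grip":4},{"linear":[0.26,-0.002,0.001],"rotation":[0,0,0],"grip":4}]' 50
python3 -c "
from h import *
p,d=capture('wrist');cv2.imwrite('pics/w17.png',p[:,:,::-1])
goal((608.5,11.5,47),7.2)
"
```

```text
time_s: 21.85
eef_pos: [608.4, 10.9, 50.9]
ee_rot: [0.706, -0.046, 0.705, 0.045]
force: [-4.3, -0.3, 7.1]
grip_width: 0.125
t 21.9 at [608.4  10.9  50.9] jawyaw 7.45 F [-5.6 -0.3  7.4] grip mm 10.4
 lin [0.0128 0.002  0.0006]  rot [0.0088 0.0018 0.0029]
```

View pics/w17.png

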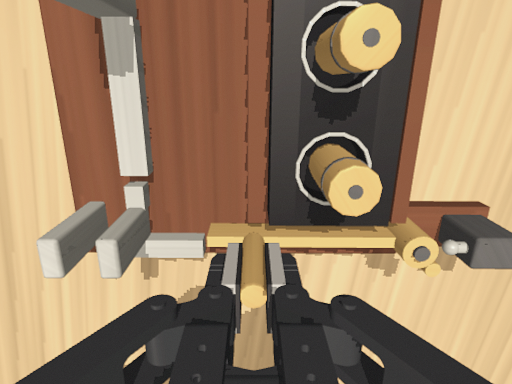

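```bash
python3 -m jog '[{"linear":[0,-0.0283,0.0014],"rotation":[0,0,0],"grip":4},{"linear":[0,-0.0563,0.0056],"rotation":[0,0,0],"grip":4},{"linear":[0,-0.0837,0.0127],"rotation":[0,0,0],"grip":4},{"linear":[0,-0.1103,0.0224],"rotation":[0,0,0],"grip":4},{"linear":[0,-0.1358,0.0347],"rotation":[0,0,0],"grip":4},{"linear":[0,-0.16,0.0495],"rotation":[0,0,0],"grip":4}]' 60
python3 -c "
from h import *
p,d=capture('wrist');cv2.imwrite('pics/w18.png',p[:,:,::-1])
goal((608.5,11.5,47),7.2)
s,P,R=pose();h=np.array([692.9,21.4]);v=P[:2]-h;print(np.hypot(*v),np.degrees(np.arctan2(v[1],v[0]))+180)
"
```

```text
time_s: 22.4
eef_pos: [628.2, -36.5, 51.0]
ee_rot: [0.704, -0.047, 0.707, 0.045]
force: [-15.9, -8.4, 6.2]
grip_width: 0.119
t 22.45 at [629.3 -38.2  51. ] jawyaw 7.38 F [-5.9 -9.4 -2. ] grip mm 9.9
 lin [ 0.013   0.1732 -0.0473]  rot [ 0.0062 -0.0039  0.0068]
87.18838012433639 43.11143399682706
```

View pics/w18.png

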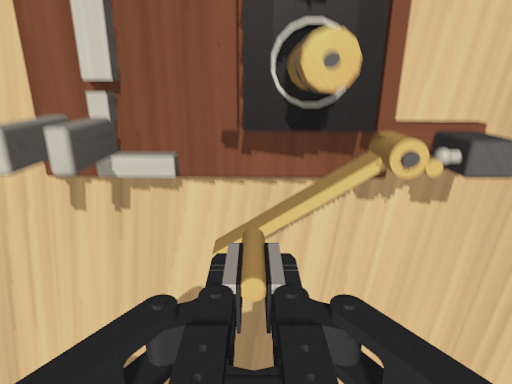

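The gate has swung to about 0.63 rad with the post still held. I'll compute the rest of the arc.

```bash
python3 -c "
from h import *
s,P,R=pose();h=np.array([692.2,21.0])
print(P,toplane('wrist',[(412,159)],34))
for t in np.arange(.7,1.71,.1):
    a=np.pi+.1245+t;g=np.r_[h+85*np.array([np.cos(a),np.sin(a)]),P[2]];print(round(t,1),g.round(1),(R.inv().apply(g-P)/300).round(4))
"
```

```text
[629.25022369 -38.1862367   51.04429159] [[699.56712038  17.11738105  34.        ]]
0.7 [634.5 -41.4  51. ] [ 0.     -0.0129  0.0159]
0.8 [641.  -46.9  51. ] [ 0.     -0.0337  0.0352]
0.9 [648.  -51.6  51. ] [ 0.0001 -0.0525  0.0564]
1.0 [655.5 -55.7  51. ] [ 0.0001 -0.0691  0.0793]
1.1 [663.3 -59.   51. ] [ 1.000e-04 -8.330e-02  1.038e-01]
1.2 [671.5 -61.4  51. ] [ 1.000e-04 -9.490e-02  1.296e-01]
1.3 [679.8 -63.1  51. ] [ 0.     -0.104   0.1565]
1.4 [688.3 -63.9  51. ] [ 0.     -0.1103  0.1841]
1.5 [696.8 -63.9  51. ] [-0.     -0.1138  0.2122]
1.6 [705.2 -63.   51. ] [-1.000e-04 -1.145e-01  2.405e-01]
1.7 [713.5 -61.3  51. ] [-1.000e-04 -1.124e-01  2.687e-01]
```

```bash
python3 -m jog '[{"linear":[0,-0.013,0.016],"rotation":[0,0,0],"grip":4},{"linear":[0,-0.034,0.035],"rotation":[0,0,0],"grip":4},{"linear":[0,-0.0525,0.0565],"rotation":[0,0,0],"grip":4},{"linear":[0,-0.069,0.079],"rotation":[0,0,0],"grip":4},{"linear":[0,-0.083,0.104],"rotation":[0,0,0],"grip":4},{"linear":[0,-0.095,0.13],"rotation":[0,0,0],"grip":4},{"linear":[0,-0.104,0.1565],"rotation":[0,0,0],"grip":4}]'
python3 -c "
from h import *
p,d=capture('wrist');cv2.imwrite('pics/w19.png',p[:,:,::-1])
goal((608.5,11.5,47),7.2)
s,P,R=pose();h=np.array([692.2,21.0]);v=P[:2]-h;print(np.hypot(*v),np.arctan2(v[1],v[0])+np.pi-.1245)
for t in np.arange(1.4,1.71,.05):
    a=np.pi+.1245+t;g=np.r_[h+85*np.array([np.cos(a),np.sin(a)]),P[2]];print(round(t,2),g.round(1),(R.inv().apply(g-P)/300).round(4))
"
```

```text
time_s: 23.03
eef_pos: [679.1, -69.2, 51.2]
ee_rot: [0.704, -0.049, 0.708, 0.041]
force: [-10.3, -21.4, -0.1]
grip_width: 0.115
t 23.08 at [680.1 -69.4  51.2] jawyaw 7.29 F [ -8.6 -21.4   1.1] grip mm 10.2
 lin [ 0.0118  0.2979 -0.2025]  rot [ 0.0034 -0.0102  0.0211]
91.18185406728522 1.3134627335296793
1.4 [688.3 -63.9  51.2] [-0.0003  0.0146  0.0292]
1.45 [692.5 -64.   51.2] [-0.0004  0.0125  0.0432]
1.5 [696.8 -63.9  51.2] [-0.0004  0.0111  0.0573]
1.55 [701.  -63.5  51.2] [-0.0005  0.0105  0.0715]
1.6 [705.2 -63.   51.2] [-0.0005  0.0105  0.0857]
1.65 [709.4 -62.2  51.2] [-0.0006  0.0112  0.0998]
1.7 [713.5 -61.3  51.2] [-0.0007  0.0126  0.1139]
```

View pics/w19.png

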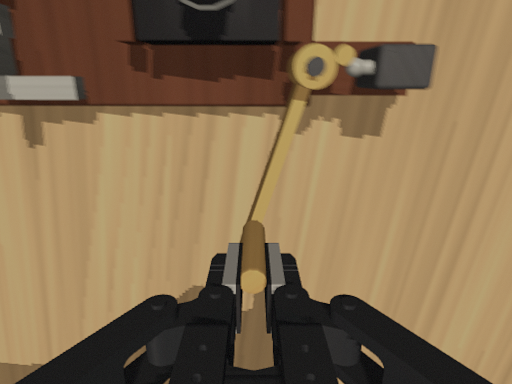

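```bash
python3 -c "
from h import *
s,P,R=pose()
print(P,s['joints'].round(3),s['wrist_torque'].round(2))
# post top px (253,282) z80
a=toplane('wrist',[(253,283)],80)[0];b=toplane('wrist',[(255,226)],30)[0];print('post',a,b)
h=toplane('wrist',[(315,65)],34)[0];print('hinge',h)
for q in(a,b,P):
  v=(q-h)[:2];print(np.hypot(*v),np.arctan2(v[1],v[0])+np.pi-.1245)
p,d=capture('scene');cv2.imwrite('pics/s19.png',p[:,:,::-1]);crop('pics/s19.png','pics/s19c.png',225,145,140,135,5)
"
```

```text
[680.12357421 -69.37859509  51.17117796] [-0.268  0.829  1.143 -0.013  1.17  -0.391] [-3.52  1.45  0.52]
post [679.25572297 -62.58913237  80.        ] [679.88427515 -60.92564729  30.        ]
hinge [695.93579999  21.56411127  34.        ]
85.79040380423781 1.2506217961315367
84.0369663719989 1.254109897733734
92.3071087487579 1.2741471064312542
```

View pics/s19c.png

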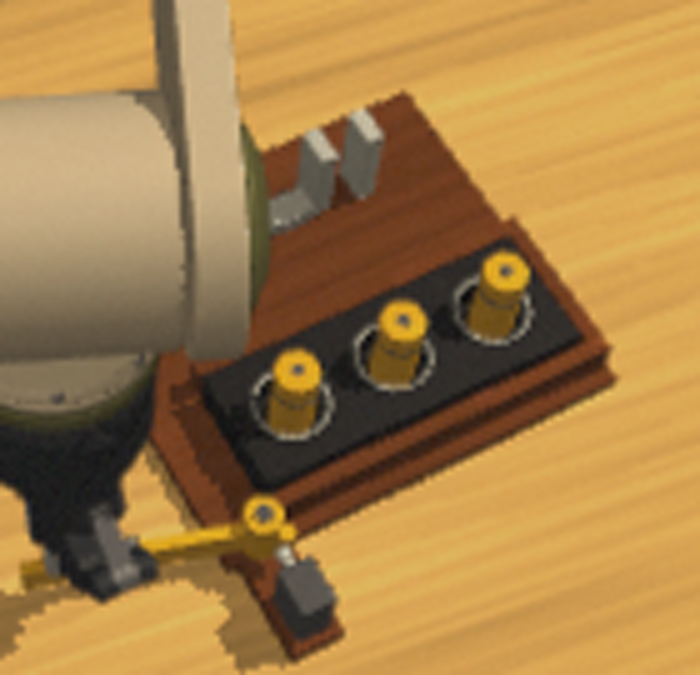

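The camera puts the post itself at (679.6,-62), on its 85 mm radius at about 1.25 rad. The TCP has drifted 7 mm outward because of friction rolling in the clamped pads. I'll loosen to a cage and let the robot-side finger push, recentring as it goes.

```bash
python3 -c "
from h import *
s,P,R=pose();h=np.array([693.5,21.5])
for t,o in ((1.27,1),(1.32,2),(1.4,2),(1.5,2),(1.58,2)):
    a=np.pi+.1245+t;g=np.r_[h+85*np.array([np.cos(a),np.sin(a)]),P[2]]+o*np.array([.992,.125,0]);print(round(t,2),g.round(1),(R.inv().apply(g-P)/300).round(4))
"
```

```text
1.27 [679.6 -62.1  51.2] [-0.0003  0.0242  0.0029]
1.32 [684.8 -62.6  51.2] [-0.0003  0.0203  0.0199]
1.4 [691.6 -63.2  51.2] [-0.0004  0.0154  0.042 ]
1.5 [700.  -63.1  51.2] [-0.0005  0.0119  0.0701]
1.58 [706.8 -62.5  51.2] [-0.0006  0.0112  0.0928]
```

```bash
python3 -m jog '[{"linear":[0,0.01,0.015],"rotation":[0,0,0],"grip":13},{"linear":[0,0.02,0.024],"rotation":[0,0,0],"grip":15},{"linear":[0,0.018,0.035],"rotation":[0,0,0],"grip":15},{"linear":[0,0.0155,0.045],"rotation":[0,0,0],"grip":15},{"linear":[0,0.013,0.06],"rotation":[0,0,0],"grip":15},{"linear":[0,0.012,0.072],"rotation":[0,0,0],"grip":15},{"linear":[0,0.0115,0.085],"rotation":[0,0,0],"grip":15},{"linear":[0,0.011,0.095],"rotation":[0,0,0],"grip":15},{"linear":[0,0.011,0.095],"rotation":[0,0,0],"grip":15},{"linear":[0,0.011,0.095],"rotation":[0,0,0],"grip":15}]' 30
python3 -c "
from h import *
goal((706.8,-62.5,51),7.2)
p,d=capture('wrist');cv2.imwrite('pics/w20.png',p[:,:,::-1])
p,d=capture('scene');cv2.imwrite('pics/s20.png',p[:,:,::-1]);crop('pics/s20.png','pics/s20c.png',225,145,140,135,5)
"
```

```text
time_s: 23.97
eef_pos: [707.6, -62.2, 50.9]
ee_rot: [0.704, -0.049, 0.707, 0.041]
force: [-2.2, -0.9, 0.5]
grip_width: 0.177
t 23.97 at [707.6 -62.2  50.9] jawyaw 7.31 F [-2.2 -0.9  0.5] grip mm 15.1
 lin [-0.0002 -0.0006 -0.0028]  rot [ 0.0041 -0.0099  0.0212]
```

View pics/w20.png

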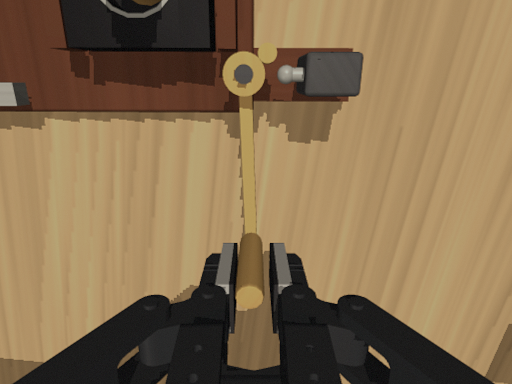

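View pics/s20c.png

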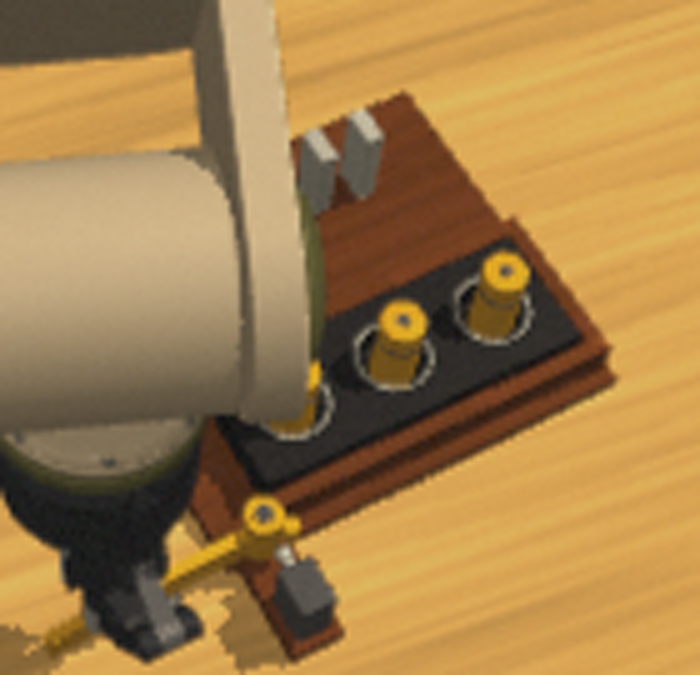

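The gate is about square, resting on the left finger with about 2 N. I'll nudge it a little wider and settle.

```bash
python3 -m jog '[{"linear":[0,0,0.01],"rotation":[0,0,0],"grip":15},{"linear":[0,0.002,0.02],"rotation":[0,0,0],"grip":15},{"linear":[0,0.002,0.02],"rotation":[0,0,0],"grip":15},{"linear":[0,0.002,0.02],"rotation":[0,0,0],"grip":15},{"linear":[0,0.002,0.02],"rotation":[0,0,0],"grip":15},{"linear":[0,0.002,0.02],"rotation":[0,0,0],"grip":15},{"linear":[0,0.002,0.02],"rotation":[0,0,0],"grip":15},{"linear":[0,0.002,0.02],"rotation":[0,0,0],"grip":15},{"linear":[0,0.002,0.02],"rotation":[0,0,0],"grip":15},{"linear":[0,0.002,0.02],"rotation":[0,0,0],"grip":15}]'
python3 -c "
from h import *
goal((706.8,-62.5,51),7.2)
p,d=capture('wrist');cv2.imwrite('pics/w21.png',p[:,:,::-1])
p,d=capture('top');cv2.imwrite('pics/t21.png',p[:,:,::-1]);crop('pics/t21.png','pics/t21c.png',185,115,120,115,5)
for i in range(4): print(sense()['force'].round(2)); capture('top')
"
```

```text
time_s: 24.9
eef_pos: [713.2, -60.9, 50.9]
ee_rot: [0.704, -0.049, 0.707, 0.041]
force: [-0.7, -1.2, 0.4]
grip_width: 0.176
t 24.9 at [713.2 -60.9  50.9] jawyaw 7.31 F [-0.7 -1.2  0.4] grip mm 15.0
 lin [-0.0002 -0.0026 -0.0218]  rot [ 0.0037 -0.0108  0.0209]
[-1.4  -0.67  0.44]
[-1.54 -0.15  0.5 ]
[-2.24 -0.23 -0.25]
[-0.85  0.03  0.4 ]
```

View pics/w21.png

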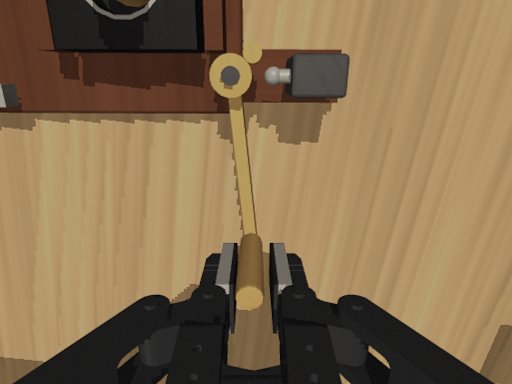

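View pics/t21c.png

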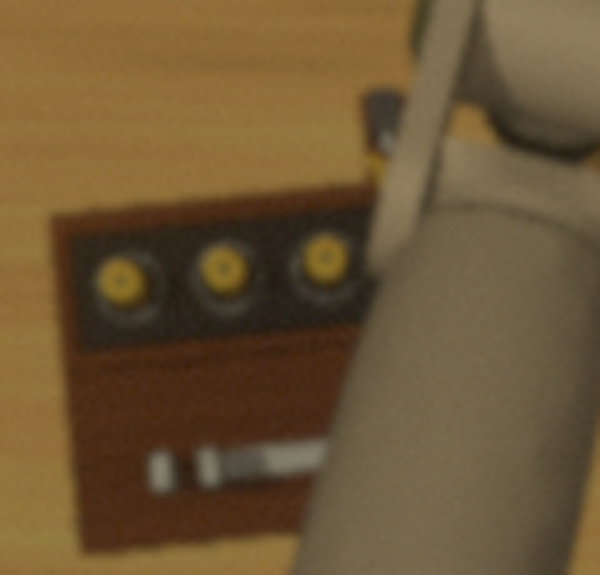

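The gate is past square with the bobs still standing. A light 20 N clamp on the post will make the hold firm.

```bash
python3 -m jog '[{"linear":[0,0,0],"rotation":[0,0,0],"grip":12},{"linear":[0,0,0],"rotation":[0,0,0],"grip":9},{"linear":[0,0,0],"rotation":[0,0,0],"grip":9},{"linear":[0,0,0],"rotation":[0,0,0],"grip":9},{"linear":[0,0,0],"rotation":[0,0,0],"grip":9},{"linear":[0,0,0],"rotation":[0,0,0],"grip":9},{"linear":[0,0,0],"rotation":[0,0,0],"grip":9},{"linear":[0,0,0],"rotation":[0,0,0],"grip":9},{"linear":[0,0,0],"rotation":[0,0,0],"grip":9},{"linear":[0,0,0],"rotation":[0,0,0],"grip":9},{"linear":[0,0,0],"rotation":[0,0,0],"grip":9},{"linear":[0,0,0],"rotation":[0,0,0],"grip":9}]' 20
python3 -c "
from h import *
goal((706.8,-62.5,51),7.2)
p,d=capture('wrist');cv2.imwrite('pics/w22.png',p[:,:,::-1])
h=toplane('wrist',[(230,75)],34)[0];print('hinge prev px',h)
p,d=capture('scene');cv2.imwrite('pics/s22.png',p[:,:,::-1])
for i in range(4): s=sense();print(s['force'].round(2),s['eef_pos'].round(1),s['grip_width']*85.4); capture('top')
"
```

```text
time_s: 26.2
eef_pos: [713.3, -60.8, 50.9]
ee_rot: [0.704, -0.049, 0.707, 0.041]
force: [-1.0, 0.2, 1.8]
grip_width: 0.132
t 26.2 at [713.3 -60.8  50.9] jawyaw 7.31 F [-1.   0.2  1.8] grip mm 11.3
 lin [-0.0001 -0.0028 -0.0221]  rot [ 0.0039 -0.0104  0.0208]
hinge prev px [692.20124852  21.22141719  34.        ]
[-2.36  1.08  1.31] [713.3 -60.8  50.9] 11.098245773155359
[-2.31  0.09  1.66] [713.3 -60.9  51. ] 10.97447321304498
[-2.44  0.56  1.93] [713.3 -60.8  51. ] 10.964896160410479
[-2.31  1.28  2.03] [713.3 -60.8  50.9] 11.066345837860313
```

View pics/w22.png

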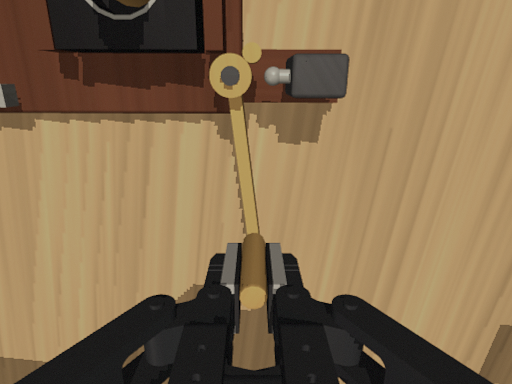

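View pics/s22.png

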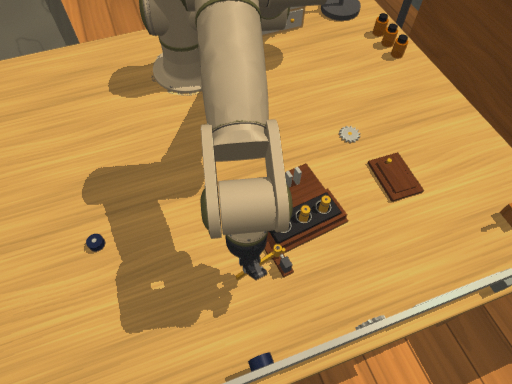

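The post is held steadily at about 97° (1.65–1.70 rad) and the bystanders are where they started. Handing in.

```bash
python3 -c "
from rig import *
finish_job()"
```

```text
the job is handed in; nothing more can be done
```

I put the two loose bobs in the middle and gate-side wells and let go of them. I then squeezed the far catch and the gate-side catch shut. Finally I swung the gate past its detent by its post and handed in at about 26 s, with the post still clamped at 20 N.

**Last checks**
- **Gate:** the wrist camera and arm pose put it at about 1.65–1.70 rad, steady. The force on the tool was about 2.3 N, with the fingers closed on the post.
- **Catches:** both closed to a reading of 34.1–34.3 mm. The gripper reads about 1.5–2 mm low, so that is about 36 mm, which is fully shut. The bolt was clear of the gate end.
- **Bobs:** after the gate was open, the top view showed all three upright in their wells. The arm then hid the gate-side bob in the last scene picture.
- **Bystanders:** the drum, wheel and lid looked unmoved in the last scene picture.

**What disagreed**
- **Camera positions:** estimates from the different cameras differed by 2–4 mm, so I relied on the wrist camera for final alignment.
- **Swing drift:** while the post was clamped during the swing, the tool drifted about 7 mm outward, with up to 21 N sideways. I loosened to a loose hold, recentred, and only clamped again lightly at the end.

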